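Gather the milling balls at the low end of a covered dish, then uncover it

TASK

Take the small crucible off the dish's clear lid and stand it upright on the bench. Then, keeping the loose lid on, bring the covered dish onto the sloping stand, its long side running down the slope, centred across it and fully home against the low stop, so that the balls inside roll together at the low end. Only then take the lid off and lay it gently, handle up and flat, on the black rubber mat; leave the dish home on the slope with the balls in its low end, and the other things on the bench where they are.

Things in the scene. Friction and masses are not known exactly. Their poses are not given: they have to be found in the camera images.
- dish_center (a point): Centre (half-way up) of the open rectangular steel dish, 112 mm long (its x) by 56 mm wide (its y) by 28 mm high, z up; walls and floor 4 to 5 mm thick; about 0.22 kg. It starts level on the bench with the lid on. Either end may go down the slope.
- dish_rim (a point): Middle of the dish's mouth, level with its rim, 14 mm above dish_center; same axes. The lid is on when lid_under is here.
- lid_under (a point): Middle of the underside of the clear lid's plate, a plate 112 x 56 x 8 mm with the same outline as the dish, so that fingers closing on the long sides at rim height hold dish and lid together. A 99 x 43 x 3 mm tongue below the plate sits loosely (about 2.5 mm play) in the dish's mouth: nothing else holds the lid. Same axes as the dish when on; about 0.15 kg. Laid on a flat surface the lid stands on its tongue, this point 3 mm above the surface.
- lid_handle (a point): Middle of the lid's handle, a plain steel bar in the middle of the lid, 34 mm long (along the lid's x), 10 mm thick (y), 22 mm high: it reaches from 8 mm to 30 mm above lid_under. This point is 19 mm above lid_under.
- crucible_center (a point): Centre of the small white open crucible, 36 mm outer diameter, 50 mm high, wall 3 mm, foot narrowed to 30 mm, 0.07 kg. It starts upright on the lid, on the end half towards the dish's -x, in the way of a gripper that would take the dish.
- ball1_center (a point): Centre of a dark grey ball, 15 mm across, loose in the dish, seen through the lid.
- ball2_center (a point): Centre of a second such ball.
- ball3_center (a point): Centre of a third such ball.
- stand: Fixed sloping stand, its low end away from the robot; origin on the bench under its middle, z up, x level and pointing up the slope, y across. A 132 x 100 mm aluminium plate slopes down at 28 degrees (0.489 rad) towards -x; across its low end an 80 mm wide stop stands 15 mm above the plate. The dish may or may not slide down to the stop by itself, so push it home.
- stand_plate (a point): Middle of the upper face of the stand's sloping plate, 45 mm above the bench; its axes are those of stand (level). The stop's inner face is 56.5 mm down the slope from here.
- stand_seat (a point): Where dish_center is when the dish is home: 14 mm off the plate, centred, one end against the stop. Its axes are those of stand (level, not sloping).
- mat: Fixed black rubber mat on the bench, 150 mm (x) by 110 mm (y), 4 mm thick; origin in the middle of its underside on the bench.
- tall_crucible_center (a point): Centre of a cream crucible standing by, 74 mm across, 140 mm high: leave it alone.
- bowl_center (a point): Centre of a white ceramic bowl standing by, 90 mm across, 40 mm high: leave it alone.
- brush_grip (a point): Handle of a brush lying beyond the stand: leave it alone.
There are look-alikes about, which are no part of the job. What is shaped like the part that bears lid_under but green, orange or yellow is not meant.

How it is judged:
By the outcome, as a careful person would: the job done as asked, in the order asked, and still so for the second after the job is handed in, with the robot touching nothing.
It also fails if it takes over 72 s, if anything falls off the work surface, if the arm or the gripper's body presses on something with over 40 N, if the wrist force passes 120 N, or if a joint passes its speed limit or range.

ROBOT

A 6-joint arm with a two-finger parallel gripper is mounted at the origin on the work surface. World frame = base frame: x ahead of the robot, y to its left, z up, the work surface at z = 0. Lengths are in m, angles in rad, forces in N, time in s.
With the tool pointing down it reaches from about 0.35 to 0.975 m from the base axis. Payload 4.9 kg.
Tool frame: the origin (TCP) lies at the very end of the fingers, on their centre line; the grasp point (between the pads) lies 19 mm behind it; z points along the fingers, y is the line along which they close (so a half turn about z gives the same grasp; the last joint's range is limited). The gripper opens to 85 mm and grips with 20 to 120 N. Pads are 22 mm wide; open, the fingers measure 114 mm over their backs; the gripper's body (76 mm by 85 mm) begins 54 mm behind the grasp point. The pads swing forward as they close: fully open they stand 13 mm farther back than shut.
Start: joints at [-1.351, 0.053, 1.613, -0, 1.476, -0.119], TCP at [0.208, -0.589, 0.197] pointing down, gripper open.
Joint ranges: [-3.01, 3.01], [-1.01, 2.22], [0.06, 2.58], [-1.02, 4.17], [0.09, 2.62], [-3.14, 3.14]. Speed limits (rad/s): [2.57, 2.57, 3.14, 3.14, 3.14, 3.14].

INTERFACE

Orientations are given as a unit quaternion [w, x, y, z].
In Python, from plant import state, optics, ticket, nets gives the robot as it stands. The module is installed in compiled form; this text tells all that it offers.
- The arm moves only by the shell command python3 -m inch 'ROWS' [OPENING]. ROWS is JSON, a list of rows, each an object of numbers: "dx", "dy", "dz": the shift along the tool's x, y, z as a fraction of full scale; "rx", "ry", "rz": the turn, a rotation vector about the tool's x, y, z as a fraction of full scale. In form: [{"dx": .., "dy": .., "dz": .., "rx": .., "ry": .., "rz": ..}, ...]. A call has 1 to 5 rows; each row is the pose to reach, as a shift and turn from the pose commanded when the call began, along the tool's axes at that moment; what a row does not reach only later rows make up. Full scale, the value 1, is 0.8 m for a shift and 1.5 rad for a turn. A row lasts 1/10 s, in which the tool goes at most 50 mm and 8.59 degrees, less where a joint would pass 70% of its speed; a pose out of reach is approached as far as the arm can. A call with a number of a shift or a turn outside -1 to 1 is refused whole. A call with a gripper value outside its range is refused whole. OPENING is the opening, from -1 (shut) to 1 (fully open), set as the call begins (- or left out, the last holds). The fingers move at their own pace and stop on an object; the grip force is fixed at half the most. Time passes only in rows, so rows that repeat a pose let the fingers close. It gives the time, the measured TCP pose, the force, the opening and the grip force at its end, in the units of the state.
- state(): the state, without advancing time (a new reading comes with each control period).
- optics.grab_frame(name): name is "scene" or "top"; returns the picture (384x512x3 uint8, red, green, blue); there is no depth.
- optics.camera_info(name): a dict with "fx", "fy", "cx", "cy" (pixels), "k1" (the pictures are not rectified: a ray, as slopes to the right and down, at radius r is drawn at 1 + k1 r^2 times it, then the intrinsics apply), "R" (3x3) and "t" (3): a world point X has camera coordinates R X + t. Camera axes: x right, y down, z forward; pixel columns grow to the right and rows downward; lengths in m; the calibration is good to about 2 mm. A picture is of the moment at which its call begins. camera_info takes no time and is no camera call.
- ticket.job_done(): hands the job in; it is judged then, once.
Trained networks look in the newest picture that a camera, given by its name, has taken for a name from the list of things; names that differ only in an ending like _2 or _b are one class to them, and where a whole thing is asked for, a point or a joint stands for the part that bears it (a point fixed in the world has none). Each returns a list of dicts, best first, with "confidence" (0 to 1); they miss things now and then, are a little off and sometimes report something else, mostly with a low value. They report only what shows in the picture. A call takes as long as a camera call. They do not tell look-alikes from the thing itself.
- nets.boxes_of(camera, name): "bbox" ([centre column, centre row, width, height] in pixels, round what is visible of it).
- nets.outline_of(camera, name): "pixels" (384x512 bool, what is visible of it) and "bbox" ([centre column, centre row, width, height] in pixels, round what is visible of it).
The state is a dict: "time": time; "joint_pos": joint angles; "joint_vel": joint speeds; "joint_efforts": joint torques, N m; "tool_pos": TCP position; "tool_rot": TCP orientation; "contact_force": force on the tool from outside, world axes, zero at the start; "ft_torque": the same for the moment, N m; "gripper_width": opening from 0.0 (shut) to 1.0 (fully open); "grasp_force": force on a finger pad.
Only numpy, scipy, OpenCV 4.12 (cv2) and the standard library are available. Lean on these libraries where they do the work, as an engineer would, in place of code of your own. Each camera call takes 0.05 s, during which the arm holds its last target. There are 200 camera calls.

## Working session

There is one attempt and no reset: what is moved stays moved. The work goes in short steps, Python scripts to look and compute and a shell command to move; the robot and the scene stay as the last step left them, time stands still between calls to the robot, and variables do not carry over. Pictures are saved under pics/ and viewed, at most 10 in all, crops included, and the job is handed in when it is done.

```bash
mkdir -p pics; cat > h.py <<'E'
import numpy as np, cv2
from plant import state, optics, ticket, nets
def ray(cam,px):
    c=optics.camera_info(cam);R=np.array(c['R']);t=np.array(c['t'])
    d=np.array([(px[0]-c['cx'])/c['fx'],(px[1]-c['cy'])/c['fy']]);u=d.copy()
    for _ in range(20): u=d/(1+c['k1']*(u@u))
    return -R.T@t, R.T@np.array([u[0],u[1],1])
def atz(cam,px,z):
    o,d=ray(cam,px); return o+d*(z-o[2])/d[2]
def proj(cam,X):
    c=optics.camera_info(cam);p=np.array(c['R'])@np.array(X)+np.array(c['t']);u=p[:2]/p[2];u=u*(1+c['k1']*(u@u))
    return np.array([u[0]*c['fx']+c['cx'],u[1]*c['fy']+c['cy']])
def save(cam,f,box=None,s=1):
    im=optics.grab_frame(cam)
    if box: im=im[box[1]:box[3],box[0]:box[2]]
    cv2.imwrite('pics/'+f,cv2.cvtColor(cv2.resize(im,None,fx=s,fy=s,interpolation=cv2.INTER_CUBIC),cv2.COLOR_RGB2BGR))
E
python3 - <<'E'
from h import *
a=optics.grab_frame('scene');b=optics.grab_frame('top')
cv2.imwrite('pics/a.png',cv2.cvtColor(a,cv2.COLOR_RGB2BGR));cv2.imwrite('pics/b.png',cv2.cvtColor(b,cv2.COLOR_RGB2BGR))
for c in('scene','top'):
    i=optics.camera_info(c);R=np.array(i['R']);print(c,-R.T@np.array(i['t']),R.round(2).tolist(),i['fx'],i['k1'])
    for n in('dish_center','lid_under','crucible_center','stand','mat','bowl_center','ball1_center'):
        print(n,[(np.round(x['bbox']).astype(int).tolist(),round(x['confidence'],2)) for x in nets.boxes_of(c,n)])
print(state())
E
```

```text
scene [1.18031436 0.60854337 0.67650458] [[-0.66, 0.75, 0.02], [0.43, 0.4, -0.81], [-0.61, -0.52, -0.59]] 413.948392238693 -0.15113466327311018
dish_center [([344, 244, 50, 26], 0.92), ([360, 217, 11, 24], 0.64)]
lid_under [([344, 236, 43, 32], 0.71), ([373, 210, 49, 28], 0.68), ([396, 272, 52, 22], 0.67), ([289, 227, 37, 33], 0.6)]
crucible_center [([186, 168, 63, 32], 0.68), ([361, 218, 15, 23], 0.55)]
stand [([232, 205, 63, 58], 0.97)]
mat [([184, 168, 60, 32], 0.73)]
bowl_center [([291, 284, 46, 37], 0.97)]
ball1_center []
top [0.28754218 0.03768778 1.53850272] [[-0.02, -1.0, -0.03], [-0.98, 0.02, -0.18], [0.18, 0.02, -0.98]] 465.2589599414982 -0.17978430199149534
dish_center []
lid_under [([144, 214, 31, 33], 0.86), ([227, 198, 27, 38], 0.75), ([185, 215, 18, 38], 0.73)]
crucible_center [([179, 225, 13, 11], 0.65)]
stand [([268, 188, 34, 42], 0.62)]
mat [([345, 205, 36, 51], 0.96)]
bowl_center [([186, 152, 22, 19], 0.76)]
ball1_center []
{'time': 0.8, 'joint_pos': array([-1.35102473e+00,  5.26859755e-02,  1.61288156e+00,  5.89436701e-06,
        1.47599619e+00, -1.18981135e-01]), 'joint_vel': array([ 0.00082222, -0.00164199, -0.00015937, -0.00066799, -0.00021878,
        0.00066435]), 'joint_efforts': array([ 2.26426910e-04, -3.93641710e+01, -3.70445037e+01, -1.88472550e-04,
        2.53643320e-04,  1.75995165e-06]), 'tool_pos': array([ 0.20770575, -0.58946813,  0.1972233 ]), 'tool_rot': array([1.42950081e-05, 9.85690130e-01, 1.68567398e-01, 3.65869451e-06]), 'contact_force': array([-0.41872116,  0.35668486, -0.35932014]), 'ft_torque': array([-0.01657805,  0.02360256,  0.01547892]), 'grasp_force': 0.0, 'gripper_width': 0.9948877607784975}
```

View pics/a.png

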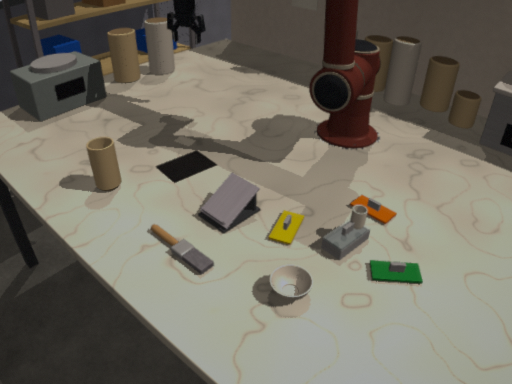

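View pics/b.png

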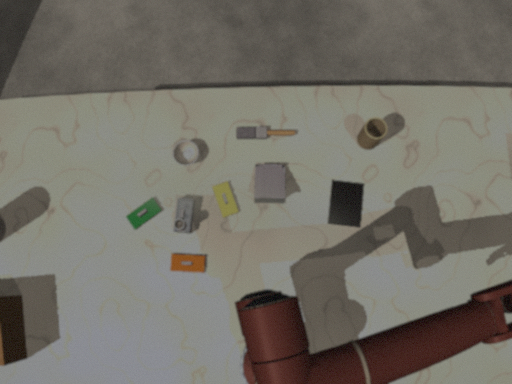

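The scene view shows the covered dish at (346,238) with the small crucible at (360,216). The stand is at (231,202), the mat at (187,166), the bowl at (291,284), the brush at (182,248) and the tall crucible at (104,164).
Candidates for the lid: green (396,272), yellow (287,227), orange (373,209) and the clear one on the dish (346,236). I choose the clear one. In the top view the dish is at (187,214), the stand at (270,182) and the mat at (346,203).

```bash
python3 - <<'E'
from h import *
a=optics.grab_frame('scene')[190:265,310:410];b=optics.grab_frame('top')[185:240,160:230];e=optics.grab_frame('top')[155:235,245:375]
f=lambda i,s:cv2.resize(i,None,fx=s,fy=s,interpolation=cv2.INTER_CUBIC)
A=f(a,4);B=f(b,5.5);E=f(e,4)
o=np.zeros((600,800,3),np.uint8);o[:300,:400]=A;o[:B.shape[0],400:400+385]=B;o[280:] =0;o[:300,:400]=A;o[:280,400:785]=B[:280];E=E[:300];o[300:300+len(E),:520]=E
cv2.imwrite('pics/c.png',cv2.cvtColor(o,cv2.COLOR_RGB2BGR))
for cam,n,z in(('top','mat',.004),('top','stand',.045),('scene','stand',.04),('top','lid_under',.036),('scene','dish_center',.02),('scene','lid_under',.036),('scene','crucible_center',.061)):
  for q in nets.outline_of(cam,n):
    m=q['pixels'].astype(np.uint8)
    cs=max(cv2.findContours(m,0,1)[0],key=len)[:,0]
    w=np.array([atz(cam,p,z)[:2] for p in cs])
    r=cv2.minAreaRect((w*1000).astype(np.float32))
    print(cam,n,np.round(q['bbox']),round(q['confidence'],2),[np.round(x,1) for x in r])
E
```

```text
top mat [346. 205.  35.  49.] 0.7 [array([ 524.3, -247. ]), array([109.3, 150.7]), np.float64(82.0)]
top mat [266. 133.  53.  13.] 0.53 [array([777.3,  17.2]), array([196.7,  43.3]), np.float64(88.7)]
top mat [268. 187.  35.  37.] 0.18 [array([598.3,   7.7]), array([103.9, 130.5]), np.float64(88.9)]
top stand [269. 185.  32.  38.] 0.63 [array([590. ,   8.5]), array([101.1, 127. ]), np.float64(88.9)]
scene stand [229. 204.  62.  57.] 0.66 [array([586.1,  23.3]), array([231.3, 138.7]), np.float64(18.2)]
top lid_under [188. 265.  33.  20.] 0.88 [array([333.1, 279.5]), array([109.2,  55.7]), np.float64(86.1)]
top lid_under [183. 215.  16.  36.] 0.85 [array([492.5, 295.8]), array([ 57. , 112.7]), np.float64(83.9)]
top lid_under [224. 199.  24.  37.] 0.65 [array([542.2, 155.4]), array([110.1,  56.3]), np.float64(18.4)]
top lid_under [143. 215.  33.  27.] 0.56 [array([500. , 427.1]), array([ 58.9, 113.5]), np.float64(36.3)]
scene dish_center [344. 246.  49.  23.] 0.67 [array([501. , 298.6]), array([ 63.9, 124.2]), np.float64(83.8)]
scene lid_under [347. 237.  45.  31.] 0.97 [array([495.1, 296.5]), array([ 56.1, 114.9]), np.float64(83.6)]
scene lid_under [288. 227.  39.  32.] 0.87 [array([570.9, 176.8]), array([115.5,  57.3]), np.float64(19.3)]
scene lid_under [396. 273.  52.  22.] 0.76 [array([528.9, 442.5]), array([ 61.8, 109.5]), np.float64(34.9)]
scene lid_under [372. 210.  52.  32.] 0.56 [array([365.6, 296.2]), array([111.5,  66.9]), np.float64(85.0)]
scene crucible_center [360. 218.  13.  23.] 0.81 [array([451.4, 299. ]), array([93.8, 32.9]), np.float64(22.4)]
```

View pics/c.png

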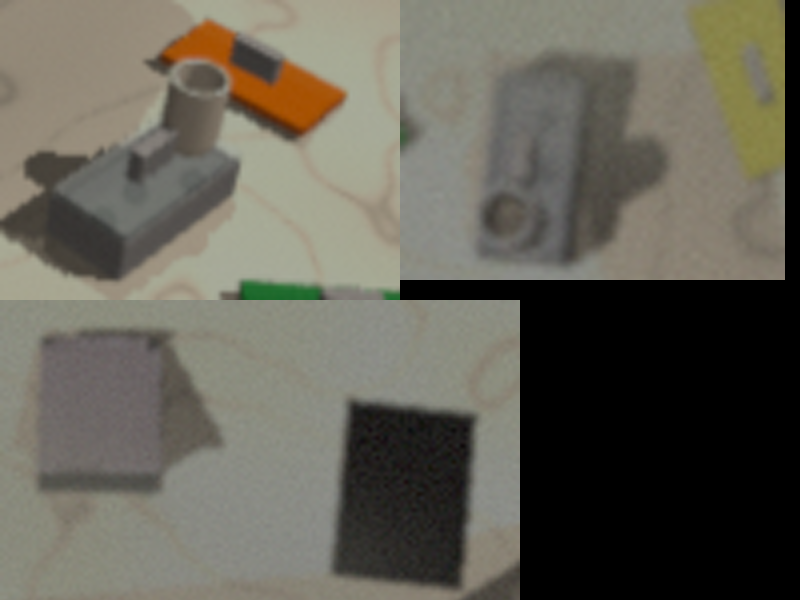

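The close crop confirms it: the clear lid carrying the handle and crucible is the grey one on the steel dish. In the top view the crucible rim is at about (180.4,224.3). Next I'll work out the poses, zoom in on the stand and write the move helper.

```bash
cat >> h.py <<'E'
from scipy.spatial.transform import Rotation as Ro
def tool(yaw,tilt=0):
    # tool x along heading yaw (deg); tilt (deg) = slope angle descending along heading
    d=np.deg2rad(yaw);x=np.array([np.cos(d),np.sin(d),0]);y=np.array([np.sin(d),-np.cos(d),0])
    t=np.deg2rad(tilt);z=np.array([0,0,-1.]);X=x*np.cos(t)+z*np.sin(t);Z=np.cross(X,y)
    return np.column_stack([X,y,Z])
def go(*targets):
    s=state();p=s['tool_pos'];q=s['tool_rot'];R0=Ro.from_quat(np.r_[q[1:],q[0]]).as_matrix()
    print('at',p.round(4),'rv yaw',np.rad2deg(np.arctan2(R0[1,0],R0[0,0])).round(2),'w',round(s['gripper_width'],3),'t',round(s['time'],2))
    for P,R in targets:
        d=R0.T@(np.array(P)-p)/.8; r=Ro.from_matrix(R0.T@R).as_rotvec()/1.5
        print('d',d.round(4),'r',r.round(4),'mm',np.linalg.norm(d*800).round())
E
python3 - <<'E'
from h import *
b=optics.grab_frame('top')[158:208,245:295];a=optics.grab_frame('scene')[168:233,190:265]
f=lambda i,s:cv2.resize(i,None,fx=s,fy=s,interpolation=cv2.INTER_CUBIC)
o=np.zeros((400,800,3),np.uint8);o[:400,:400]=f(b,8);o[:325,410:410+375]=f(a,5)
cv2.imwrite('pics/d.png',cv2.cvtColor(o,cv2.COLOR_RGB2BGR))
print('cruc',atz('top',(180.4,224.3),.086))
C=np.array([.493,.296]);u=np.array([.994,-.106]);print('cruc along/across dish',(atz('top',(180.4,224.3),.086)[:2]-C)@np.c_[u,[-u[1],u[0]]])
print('scene rim centre pred',proj('scene',atz('top',(180.4,224.3),.086)),'seen',310+199/4,190+78/4)
c=atz('top',(180.4,224.3),.086)[:2]
go((*c,.2),tool(-6)) if 0 else go(((*c,.2),tool(-6)),((.4,.15,.2),tool(-6)))
E
```

```text
cruc [0.45397381 0.293505   0.086     ]
cruc along/across dish [-0.03852756 -0.0066168 ]
scene rim centre pred [357.45822522 207.84451309] seen 359.75 209.5
at [ 0.2077 -0.5894  0.1972] rv yaw 19.41 w 0.999 t 1.4
d [ 0.6571 -0.9387 -0.0035] r [-0.     -0.      0.2957] mm 917.0
d [ 0.5339 -0.7919 -0.0035] r [-0.     -0.      0.2957] mm 764.0
```

View pics/d.png

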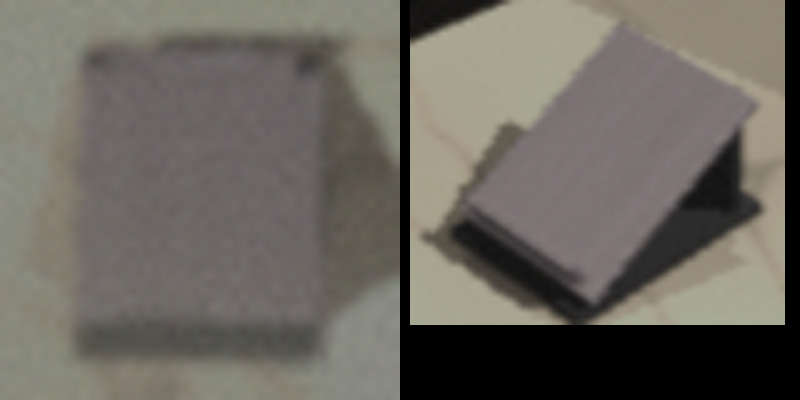

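Picture d shows the stand. In the top view the upper plate corners are at about (79,322) and (322,322) in the crop, and the scene view shows all four corners. I'll fit the stand pose and start moving.

```bash
python3 - <<'E'
from h import *
from scipy.optimize import least_squares
c8=lambda x,y:((x+.5)/8-.5+245,(y+.5)/8-.5+158)
c5=lambda x,y:((x-410+.5)/5-.5+190,(y+.5)/5-.5+168)
o=[('top',c8(79,322),66,1),('top',c8(322,322),66,-1),('top',c8(84,50),-66,1),('top',c8(322,50),-66,-1),
('scene',c5(622,22),66,-1),('scene',c5(757,104),66,1),('scene',c5(465,207),-66,-1),('scene',c5(597,303),-66,1)]
a=np.deg2rad(28)
def X(q,s,sy):
    u=np.array([np.cos(q[2]),np.sin(q[2])]);v=np.array([-u[1],u[0]])
    return np.r_[q[:2]+u*s*np.cos(a)/1000 - v*sy*.05, .045+s*np.sin(a)/1000]
for cams in(('top','scene'),('top',),('scene',)):
    r=least_squares(lambda q:np.concatenate([proj(c,X(q,s,sy))-p for c,p,s,sy in o if c in cams]),[.59,.01,3.14],x_scale=[.01,.01,.1])
    print(cams,r.x[:2].round(4),np.rad2deg(r.x[2]).round(2),r.fun.round(1))
def tri(p,q):
    A=[];b=[]
    for c,px in(('top',p),('scene',q)):
        o_,d=ray(c,px);d/=np.linalg.norm(d);M=np.eye(3)-np.outer(d,d);A.append(M);b.append(M@o_)
    return np.linalg.lstsq(np.vstack(A),np.concatenate(b),rcond=None)[0]
print('cruc rim',tri((180.4,224.3),(359.4,209.1)))
go(((.45,-.2,.25),tool(19.4)))
E
```

```text
('top', 'scene') [0.595  0.0097] 177.98 [-1.1 -0.7 -0.1 -0.3 -0.8  2.3 -0.8  2.7 -0.6  0.1  0.  -0.8 -1.6  1.1
 -1.3  0. ]
('top',) [0.5981 0.0073] 178.19 [-0.3 -1.6  0.6 -1.3 -0.1  1.4 -0.2  1.7]
('scene',) [0.5929 0.0108] 177.72 [ 0.4 -0.   0.9 -0.9 -0.7  0.9 -0.6 -0.2]
cruc rim [0.45321849 0.29607364 0.08341548]
at [ 0.2077 -0.5894  0.1972] rv yaw 19.41 w 0.999 t 1.4
d [ 0.4474 -0.3585 -0.066 ] r [-0.     -0.      0.0001] mm 462.0
```

```bash
R='{"dx":0.447,"dy":-0.358,"dz":-0.066}'
python3 -m inch '[{"dx":0.447,"dy":-0.358,"dz":-0.066},{"dx":0.447,"dy":-0.358,"dz":-0.066},{"dx":0.447,"dy":-0.358,"dz":-0.066},{"dx":0.447,"dy":-0.358,"dz":-0.066},{"dx":0.447,"dy":-0.358,"dz":-0.066}]' 1
python3 - <<'E'
from h import *
go(((.45,-.2,.25),tool(19.4)),((.4535,.295,.17),tool(-6)),((.4535,.295,.048),tool(-6)))
E
```

```text
at [ 0.2077 -0.5894  0.1972] rv yaw 19.41 w 0.999 t 1.4
d [ 0.4474 -0.3585 -0.066 ] r [-0.     -0.      0.0001] mm 462.0
d [ 0.6572 -0.9406  0.034 ] r [-0.     -0.      0.2957] mm 918.0
d [ 0.6572 -0.9406  0.1865] r [-0.     -0.      0.2957] mm 930.0validation failed for argument at $[0]...
```

```bash

python3 -m inch '[{"dx":0.447,"dy":-0.358,"dz":-0.066,"rx":0,"ry":0,"rz":0},{"dx":0.447,"dy":-0.358,"dz":-0.066,"rx":0,"ry":0,"rz":0},{"dx":0.447,"dy":-0.358,"dz":-0.066,"rx":0,"ry":0,"rz":0},{"dx":0.447,"dy":-0.358,"dz":-0.066,"rx":0,"ry":0,"rz":0},{"dx":0.447,"dy":-0.358,"dz":-0.066,"rx":0,"ry":0,"rz":0}]' 1
python3 - <<'E'
from h import *
go(((.45,-.2,.25),tool(19.4)),((.4535,.295,.17),tool(-6)),((.4535,.295,.048),tool(-6)))
E
```

```text
time: 1.9
tool_pos: [0.3396, -0.3769, 0.2262]
tool_rot: [0.0, 0.986, 0.168, 0.0]
contact_force: [1.0, -0.5, 0.2]
gripper_width: 0.998
grasp_force: 0.0
at [ 0.3396 -0.3769  0.2262] rv yaw 19.38 w 0.998 t 1.9
d [ 0.2035 -0.1628 -0.0298] r [ 0.0003 -0.0002 -0.0003] mm 210.0
d [ 0.4129 -0.7451  0.07  ] r [ 0.0003 -0.0003  0.2953] mm 684.0
d [ 0.4129 -0.7452  0.2225] r [ 0.0003 -0.0003  0.2953] mm 704.0
```

```bash

python3 -m inch '[{"dx":0.15,"dy":-0.27,"dz":0,"rx":0,"ry":0,"rz":0},{"dx":0.15,"dy":-0.27,"dz":0,"rx":0,"ry":0,"rz":0},{"dx":0.15,"dy":-0.27,"dz":0,"rx":0,"ry":0,"rz":0},{"dx":0.15,"dy":-0.27,"dz":0,"rx":0,"ry":0,"rz":0},{"dx":0.15,"dy":-0.27,"dz":0,"rx":0,"ry":0,"rz":0}]'
python3 -m inch '[{"dx":0.15,"dy":-0.27,"dz":0.02,"rx":0,"ry":0,"rz":0.295},{"dx":0.15,"dy":-0.27,"dz":0.02,"rx":0,"ry":0,"rz":0.295},{"dx":0.15,"dy":-0.27,"dz":0.02,"rx":0,"ry":0,"rz":0.295},{"dx":0.15,"dy":-0.27,"dz":0.02,"rx":0,"ry":0,"rz":0.295},{"dx":0.15,"dy":-0.27,"dz":0.02,"rx":0,"ry":0,"rz":0.295}]'
python3 - <<'E'
from h import *
go(((.4535,.295,.15),tool(-6)),((.4535,.295,.048),tool(-6)))
E
```

```text
time: 2.4
tool_pos: [0.3803, -0.133, 0.2261]
tool_rot: [0.0, 0.986, 0.168, 0.001]
contact_force: [0.5, 0.3, 0.4]
gripper_width: 1.001
grasp_force: 0.0
time: 2.9
tool_pos: [0.4175, 0.0836, 0.212]
tool_rot: [0.0, 0.999, -0.053, 0.001]
contact_force: [0.9, -0.5, 0.1]
gripper_width: 0.999
grasp_force: 0.0
at [0.4175 0.0836 0.212 ] rv yaw -6.05 w 0.999 t 2.9
d [ 0.0167 -0.2675  0.0775] r [-0.0001 -0.0012 -0.0006] mm 223.0
d [ 0.0165 -0.2675  0.205 ] r [-0.0001 -0.0012 -0.0006] mm 270.0
```

```bash

python3 -m inch '[{"dx":0.0167,"dy":-0.2675,"dz":0.0775,"rx":0,"ry":0,"rz":0},{"dx":0.0167,"dy":-0.2675,"dz":0.0775,"rx":0,"ry":0,"rz":0},{"dx":0.0167,"dy":-0.2675,"dz":0.0775,"rx":0,"ry":0,"rz":0},{"dx":0.0167,"dy":-0.2675,"dz":0.0775,"rx":0,"ry":0,"rz":0},{"dx":0.0167,"dy":-0.2675,"dz":0.0775,"rx":0,"ry":0,"rz":0}]'
python3 - <<'E'
from h import *
save('scene','e.png',(270,150,430,270),5)
go(((.4535,.295,.048),tool(-6)))
E
```

```text
time: 3.4
tool_pos: [0.452, 0.2963, 0.148]
tool_rot: [0.0, 0.999, -0.05, -0.001]
contact_force: [-0.1, -0.5, 0.6]
gripper_width: 1.0
grasp_force: 0.0
at [0.4518 0.2975 0.1472] rv yaw -5.71 w 1.001 t 3.45
d [0.0028 0.003  0.124 ] r [-0.0005  0.0019  0.0033] mm 99.0
```

View pics/e.png

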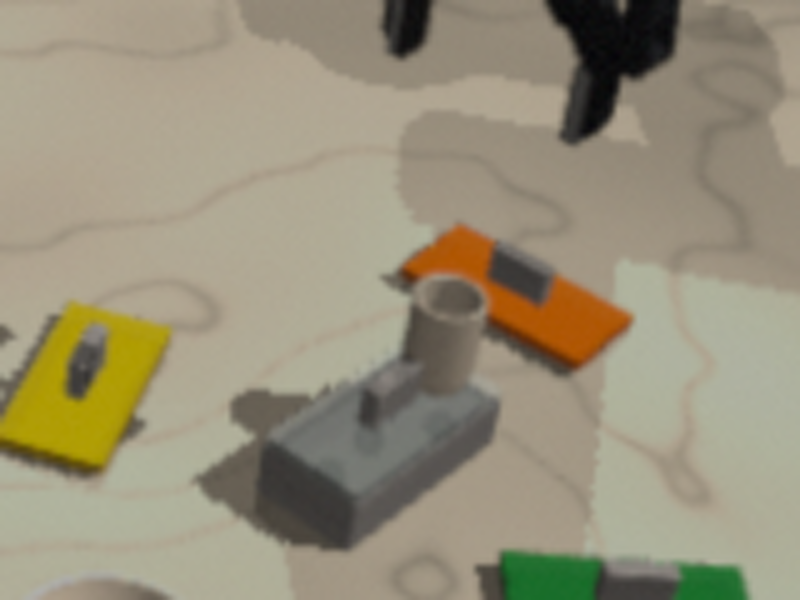

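The picture shows the open fingers above and behind the crucible, with tips at about (400,45) and (580,135) in the crop. The crucible stands clear between them in plan. I'll descend and grip.

```bash

python3 -m inch '[{"dx":0.002,"dy":0.002,"dz":0.06,"rx":0,"ry":0,"rz":0},{"dx":0.002,"dy":0.002,"dz":0.1,"rx":0,"ry":0,"rz":0},{"dx":0.002,"dy":0.002,"dz":0.124,"rx":0,"ry":0,"rz":0},{"dx":0.002,"dy":0.002,"dz":0.124,"rx":0,"ry":0,"rz":0}]'
python3 -m inch '[{"dx":0,"dy":0,"dz":0,"rx":0,"ry":0,"rz":0},{"dx":0,"dy":0,"dz":0,"rx":0,"ry":0,"rz":0},{"dx":0,"dy":0,"dz":0,"rx":0,"ry":0,"rz":0},{"dx":0,"dy":0,"dz":0,"rx":0,"ry":0,"rz":0},{"dx":0,"dy":0,"dz":0,"rx":0,"ry":0,"rz":0}]' -1
python3 -m inch '[{"dx":0,"dy":0,"dz":0,"rx":0,"ry":0,"rz":0},{"dx":0,"dy":0,"dz":0,"rx":0,"ry":0,"rz":0},{"dx":0,"dy":0,"dz":0,"rx":0,"ry":0,"rz":0}]'
```

```text
time: 3.85
tool_pos: [0.4516, 0.2899, 0.0468]
tool_rot: [0.002, 0.999, -0.052, -0.003]
contact_force: [-0.8, -0.8, -0.7]
gripper_width: 1.004
grasp_force: 0.0
time: 4.35
tool_pos: [0.4548, 0.2917, 0.0512]
tool_rot: [-0.0, 0.999, -0.052, 0.001]
contact_force: [-0.2, -0.3, 0.1]
gripper_width: 0.143
grasp_force: 0.1
time: 4.65
tool_pos: [0.4541, 0.2915, 0.0502]
tool_rot: [0.0, 0.999, -0.052, -0.0]
contact_force: [-0.2, -0.7, -1.0]
gripper_width: 0.023
grasp_force: 63.9
```

```bash

python3 - <<'E'
from h import *
a=optics.grab_frame('scene')[170:270,300:420];b=optics.grab_frame('top')[180:250,140:240]
f=lambda i,s:cv2.resize(i,None,fx=s,fy=s,interpolation=cv2.INTER_CUBIC)
o=np.zeros((400,800,3),np.uint8);o[:333,:400]=f(a,10/3);o[:280,400:]=f(b,4)
cv2.imwrite('pics/f.png',cv2.cvtColor(o,cv2.COLOR_RGB2BGR))
s=state();print(s['tool_pos'],proj('scene',s['tool_pos']),proj('top',s['tool_pos']))
E
```

```text
[0.45416242 0.29145963 0.05022045] [354.27303389 219.26984838] [182.93795407 225.46370444]
```

View pics/f.png

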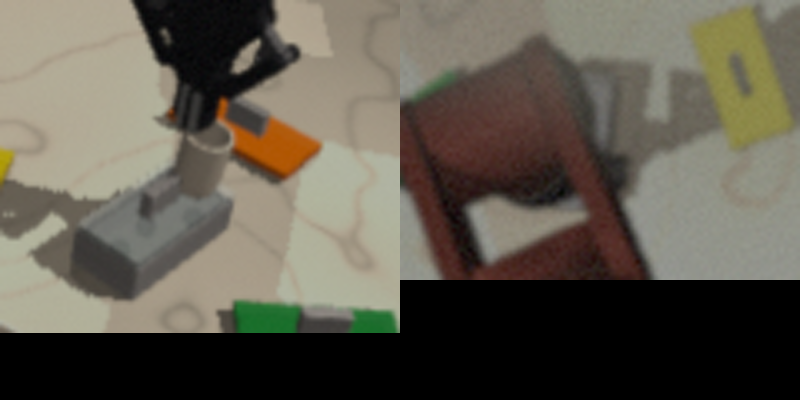

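Picture f shows the fingers shut. Their tips are cut off by the crucible rim at about (195,125), so they closed beside or behind the crucible, which still stands on the lid. I'll zoom in to see which.

```bash

python3 - <<'E'
from h import *
save('scene','g.png',(325,160,395,215+15),8)
for q in nets.outline_of('scene','crucible_center'):
    print(np.round(q['bbox'],1),q['confidence'])
    ys,xs=np.where(q['pixels']);
    for r in range(ys.min(),ys.max()+1): print(r,xs[ys==r].min(),xs[ys==r].max(),end='; ')
s=state();p=s['tool_pos']
for z in(0,.02,.05,.08):print(z,proj('scene',p+[0,0,z]))
for z in(.036,.086): print(z,[atz('scene',x,z).round(4) for x in((359.6,209.4),(362.4,212))])
E
```

```text
[361.1 218.9  14.2  22. ] 0.56
207 364 366; 208 362 367; 209 361 368; 210 355 368; 211 355 369; 212 355 369; 213 354 369; 214 354 369; 215 354 368; 216 353 368; 217 353 368; 218 353 367; 219 353 367; 220 353 367; 221 353 366; 222 354 366; 223 355 366; 224 355 365; 225 355 365; 226 355 364; 227 355 364; 228 355 363; 229 356 361; 0 [354.27276613 219.26367055]
0.02 [355.60019573 212.75706957]
0.05 [357.63768993 202.6915761 ]
0.08 [359.73154868 192.24611288]
0.036 [array([0.3943, 0.2742, 0.036 ]), array([0.3988, 0.2849, 0.036 ])]
0.086 [array([0.4557, 0.3003, 0.086 ]), array([0.4598, 0.3102, 0.086 ])]
```

View pics/g.png

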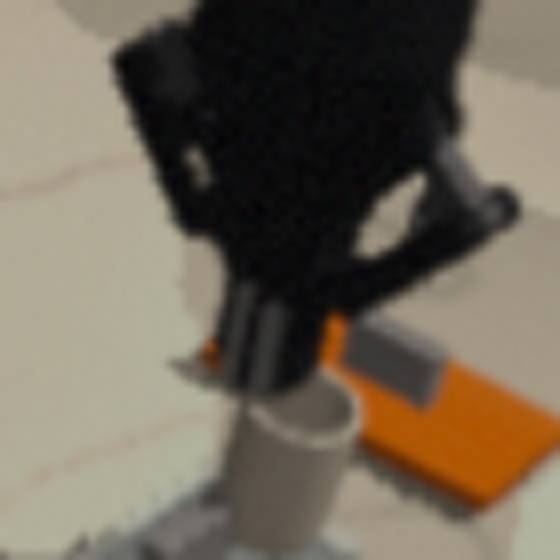

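```bash

python3 - <<'E'
from h import *
for z in(.147,.16,.18,.2):
  print(z,[proj('scene',(x,y,z)).round(1) for x,y in((.447,.250),(.457,.345))])
print('seen (350,160),(385.6,177.6)')
for z in(.06,.07,.08,.086,.09): print(z,atz('scene',(358.1,208.8),z).round(4))
print(state()['joint_pos'])
E
```

```text
0.147 [array([346.9, 177.9]), array([381.4, 196.4])]
0.16 [array([347.7, 173.2]), array([382.5, 191.6])]
0.18 [array([349. , 165.8]), array([384.3, 184.1])]
0.2 [array([350.2, 158.3]), array([386.1, 176.3])]
seen (350,160),(385.6,177.6)
0.06 [0.4242 0.2828 0.06  ]
0.07 [0.4365 0.288  0.07  ]
0.08 [0.4488 0.2933 0.08  ]
0.086 [0.4561 0.2965 0.086 ]
0.09 [0.461  0.2986 0.09  ]
[ 4.32602771e-01 -1.09194911e-02  1.93440685e+00  1.31672558e-05
  1.21831423e+00  2.10703533e+00]
```

Comparing picture e with the projections shows that the real fingertips are about 35 mm higher than the reported TCP, while x and y agree. The shut fingers passed just over the crucible rim. I'll measure the offset by touching the free bench gently.

```bash

python3 -m inch '[{"dx":0,"dy":0,"dz":-0.04,"rx":0,"ry":0,"rz":0},{"dx":-0.053,"dy":0.144,"dz":-0.04,"rx":0,"ry":0,"rz":0},{"dx":-0.053,"dy":0.144,"dz":-0.04,"rx":0,"ry":0,"rz":0},{"dx":-0.053,"dy":0.144,"dz":-0.04,"rx":0,"ry":0,"rz":0},{"dx":-0.053,"dy":0.144,"dz":0.02,"rx":0,"ry":0,"rz":0}]'
python3 -m inch '[{"dx":0,"dy":0,"dz":0.045,"rx":0,"ry":0,"rz":0},{"dx":0,"dy":0,"dz":0.06,"rx":0,"ry":0,"rz":0},{"dx":0,"dy":0,"dz":0.06,"rx":0,"ry":0,"rz":0}]'
python3 - <<'E'
from h import *
p=state()['tool_pos'];save('scene','t.png',(300,150,440,250),1)
go();print(proj('scene',p),proj('scene',p+[0,0,.036]))
im=optics.grab_frame('scene')
m=(im.max(2)<45).astype(np.uint8)[150:300,270:450]
n,l,st,c=cv2.connectedComponentsWithStats(m)
for i in range(1,n):
    if st[i,4]>20:
        ys,xs=np.where(l==i);k=ys.max();print(st[i,:4]+[270,150,0,0],st[i,4],'lowest',270+xs[ys==k].mean(),150+k)
E
```

```text
time: 5.35
tool_pos: [0.4062, 0.1812, 0.0414]
tool_rot: [-0.002, 0.999, -0.053, 0.008]
contact_force: [2.2, 0.7, -0.4]
gripper_width: 0.023
grasp_force: 64.4
time: 5.65
tool_pos: [0.4075, 0.1818, -0.0053]
tool_rot: [-0.0, 0.999, -0.052, 0.005]
contact_force: [-7.5, -7.7, 37.1]
gripper_width: 0.024
grasp_force: 214.2
at [ 0.4075  0.1819 -0.0053] rv yaw -5.91 w 0.023 t 5.7
[324.60958808 209.29063885] [326.16782021 198.51718427]
[311 150  39  48] 1164 lowest 328.0 197
```

```bash

python3 -m inch '[{"dx":0,"dy":0,"dz":-0.006,"rx":0,"ry":0,"rz":0}]'
python3 - <<'E'
from h import *
save('scene','h.png',(280,140,440,260),5);go()
E
```

```text
time: 5.85
tool_pos: [0.4045, 0.182, -0.0047]
tool_rot: [-0.001, 0.999, -0.052, 0.004]
contact_force: [1.1, -1.0, -1.3]
gripper_width: 0.021
grasp_force: 210.2
at [ 0.4038  0.182  -0.0052] rv yaw -5.95 w 0.024 t 5.9
```

View pics/h.png

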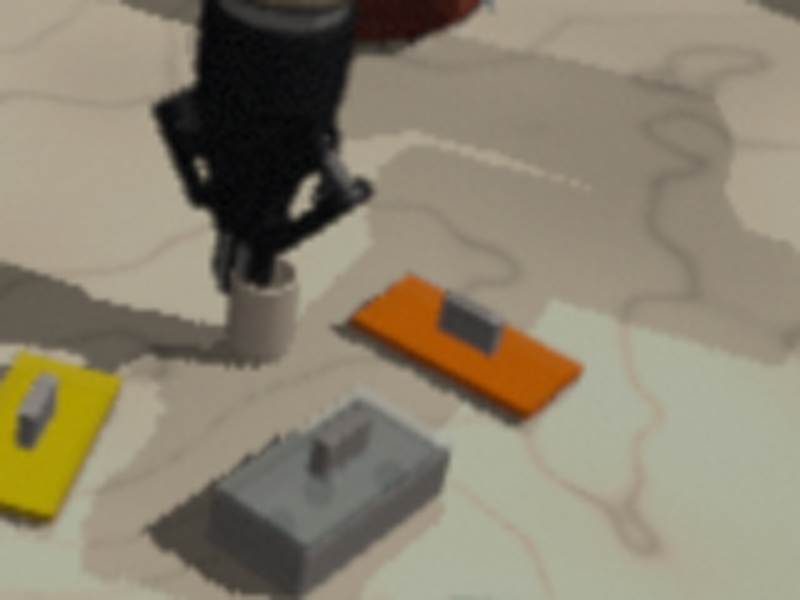

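Picture h explains it. The right-hand finger dipped into the crucible, so the gripper carried it by its wall, and it now stands upright on the bench at crop (265,315). It is off the lid. I'll open only slightly so the inner finger doesn't push the wall, then lift straight up.

```bash

python3 -m inch '[{"dx":0,"dy":0,"dz":0,"rx":0,"ry":0,"rz":0},{"dx":0,"dy":0,"dz":0,"rx":0,"ry":0,"rz":0},{"dx":0,"dy":0,"dz":0,"rx":0,"ry":0,"rz":0}]' -0.84
python3 - <<'E'
from h import *
print([np.round(q['bbox'],1) for q in nets.boxes_of('scene','crucible_center')])
E
python3 -m inch '[{"dx":0,"dy":0,"dz":-0.01,"rx":0,"ry":0,"rz":0},{"dx":0,"dy":0,"dz":-0.03,"rx":0,"ry":0,"rz":0},{"dx":0,"dy":0,"dz":-0.06,"rx":0,"ry":0,"rz":0},{"dx":0,"dy":0,"dz":-0.12,"rx":0,"ry":0,"rz":0},{"dx":0,"dy":0,"dz":-0.16,"rx":0,"ry":0,"rz":0}]'
python3 - <<'E'
from h import *
print([np.round(q['bbox'],1) for q in nets.boxes_of('scene','crucible_center')])
import cv2
im=optics.grab_frame('scene')
cv2.imwrite('pics/i.png',cv2.cvtColor(np.hstack([cv2.resize(im[90:220,260:400],None,fx=2.8,fy=2.8,interpolation=2),cv2.resize(im[190:270,280:410],None,fx=3,fy=4.55,interpolation=2)[:364]]),cv2.COLOR_RGB2BGR))
for n in('lid_under','dish_center'):
  for q in nets.outline_of('scene',n):
    cs=max(cv2.findContours(q['pixels'].astype(np.uint8),0,1)[0],key=len)[:,0]
    w=np.array([atz('scene',p,.036 if n[0]=='l' else .02)[:2] for p in cs]);r=cv2.minAreaRect((w*1000).astype(np.float32));print(n,[np.round(x,1) for x in r])
E
```

```text
time: 6.2
tool_pos: [0.4033, 0.1823, -0.0057]
tool_rot: [-0.001, 0.999, -0.052, 0.003]
contact_force: [-1.6, -0.9, 12.4]
gripper_width: 0.076
grasp_force: 16.7
[array([334.4, 201.9,  13.3,  20.1])]
time: 6.75
tool_pos: [0.4001, 0.1814, 0.1212]
tool_rot: [-0.0, 0.999, -0.052, 0.0]
contact_force: [1.1, 0.0, 0.5]
gripper_width: 0.078
grasp_force: 15.2
[array([334.4, 201.9,  13.3,  20.1])]
lid_under [array([494.2, 296.3]), array([ 59.6, 116.7]), np.float64(83.8)]
lid_under [array([530.4, 442.8]), array([ 58.6, 112.8]), np.float64(40.3)]
lid_under [array([367.1, 296.4]), array([112.2,  70. ]), np.float64(87.0)]
dish_center [array([508.8, 316.1]), array([ 59.5, 131.5]), np.float64(58.0)]
```

```bash

python3 - <<'E'
from h import *
optics.grab_frame('scene')
print([np.round(q['bbox'],1) for q in nets.boxes_of('scene','crucible_center')],state()['grasp_force'])
for z in (.025,): 
  for x,y in((.405,.19),(.41,.19),(.405,.2)): print(proj('scene',(x,y,z)))
im=optics.grab_frame('scene')
# brightness column profile near crucible
E
```

```text
[array([339.9, 161.1,  15.7,  22.9]), array([344.5, 246.1,  47.8,  30. ])] 15.173594954540022
[329.04193277 201.08004592]
[327.98890027 201.93506534]
[332.23564674 202.65262192]
```

```bash

python3 -m inch '[{"dx":0,"dy":0,"dz":0.06,"rx":0,"ry":0,"rz":0},{"dx":0,"dy":0,"dz":0.11,"rx":0,"ry":0,"rz":0},{"dx":0,"dy":0,"dz":0.14,"rx":0,"ry":0,"rz":0},{"dx":0,"dy":0,"dz":0.154,"rx":0,"ry":0,"rz":0},{"dx":0,"dy":0,"dz":0.157,"rx":0,"ry":0,"rz":0}]'
python3 -m inch '[{"dx":0,"dy":0,"dz":0,"rx":0,"ry":0,"rz":0},{"dx":0,"dy":0,"dz":0,"rx":0,"ry":0,"rz":0},{"dx":0,"dy":0,"dz":0,"rx":0,"ry":0,"rz":0}]' -0.74
python3 - <<'E'
from h import *
optics.grab_frame('scene')
print([np.round(q['bbox'],1) for q in nets.boxes_of('scene','crucible_center')],state()['grasp_force'],state()['ft_torque'])
E
```

```text
time: 7.6
tool_pos: [0.3986, 0.1807, -0.0077]
tool_rot: [0.001, 0.999, -0.052, -0.002]
contact_force: [-4.5, -2.1, 10.1]
gripper_width: 0.086
grasp_force: 19.1
time: 7.9
tool_pos: [0.4003, 0.1813, -0.0063]
tool_rot: [-0.0, 0.999, -0.052, 0.0]
contact_force: [-0.7, -0.2, 0.3]
gripper_width: 0.125
grasp_force: 0.1
[array([333.1, 204. ,  12.2,  18.8])] 0.0854177369910758 [-0.00025606  0.02853507 -0.04628841]
```

Released (grip force about 0). Now a straight lift.

```bash

python3 -m inch '[{"dx":0,"dy":0,"dz":-0.01,"rx":0,"ry":0,"rz":0},{"dx":0,"dy":0,"dz":-0.03,"rx":0,"ry":0,"rz":0},{"dx":0,"dy":0,"dz":-0.06,"rx":0,"ry":0,"rz":0},{"dx":0,"dy":0,"dz":-0.12,"rx":0,"ry":0,"rz":0},{"dx":0,"dy":0,"dz":-0.16,"rx":0,"ry":0,"rz":0}]'
python3 - <<'E'
from h import *
im=optics.grab_frame('scene')
print([np.round(q['bbox'],1) for q in nets.boxes_of('scene','crucible_center')])
for q in nets.outline_of('scene','crucible_center'):
    m=q['pixels'];ys,xs=np.where(m);print(ys.min(),ys.max(),[(r,xs[ys==r].mean().round(1)) for r in (ys.min()+3,ys.max()-3)])
for x,y in((.405,.19),(.405,.2)): print(proj('scene',(x,y,.0))-proj('scene',(x,y,.05)))
for n in('lid_under','dish_center'):
  for q in nets.outline_of('scene',n):
    cs=max(cv2.findContours(q['pixels'].astype(np.uint8),0,1)[0],key=len)[:,0]
    w=np.array([atz('scene',p,.036 if n[0]=='l' else .02)[:2] for p in cs]);r=cv2.minAreaRect((w*1000).astype(np.float32));print(n,[np.round(x,1) for x in r])
c=np.array([.4935,.2965]);go(((*c,.14),tool(-6)),((*c,-.03),tool(-6)))
E
```

```text
time: 8.5
tool_pos: [0.4011, 0.1815, 0.1252]
tool_rot: [-0.001, 0.999, -0.052, 0.002]
contact_force: [0.6, -0.3, 0.3]
gripper_width: 0.13
grasp_force: 0.0
[array([334.2, 201.2,  15.5,  21.7])]
190 211 [(np.int64(193), np.float64(333.0)), (np.int64(208), np.float64(331.5))]
[-2.27714884 15.17645031]
[-2.37704741 15.200427  ]
lid_under [array([570.5, 176.5]), array([117.2,  55.4]), np.float64(19.3)]
lid_under [array([493.7, 297.4]), array([ 61.9, 118.5]), np.float64(82.8)]
lid_under [array([530.1, 442.5]), array([ 64.4, 111.7]), np.float64(34.4)]
dish_center [array([510. , 317.1]), array([ 69.7, 139.4]), np.float64(57.8)]
at [0.3999 0.1812 0.1215] rv yaw -5.94 w 0.129 t 8.75
d [ 0.1014 -0.1554 -0.0231] r [-0.     -0.      0.0007] mm 150.0
d [ 0.1014 -0.1554  0.1894] r [-0.     -0.      0.0007] mm 212.0
```

```bash

python3 -m inch '[{"dx":0,"dy":0.06,"dz":0,"rx":0,"ry":0,"rz":0},{"dx":0,"dy":0.1,"dz":0.06,"rx":0,"ry":0,"rz":0},{"dx":0,"dy":0.1,"dz":0.12,"rx":0,"ry":0,"rz":0},{"dx":0,"dy":0.1,"dz":0.17,"rx":0,"ry":0,"rz":0},{"dx":0,"dy":0.1,"dz":0.187,"rx":0,"ry":0,"rz":0}]'
for i in 1; do python3 -m inch '[{"dx":0,"dy":0,"dz":0,"rx":0,"ry":0,"rz":0}]'|egrep 'pos|force'; done
python3 -m inch '[{"dx":0,"dy":0,"dz":0.0025,"rx":0,"ry":0,"rz":0}]'|egrep 'pos|contact'
python3 - <<'E'
from h import *
im=optics.grab_frame('scene');p=state()['tool_pos'];print(p,proj('scene',p),proj('scene',p+[0,0,.036]))
m=(im.max(2)<45).astype(np.uint8)[150:300,250:400]
n,l,st,c=cv2.connectedComponentsWithStats(m)
for i in range(1,n):
    if st[i,4]>20:
        ys,xs=np.where(l==i);k=ys.max();print('lowest',250+xs[ys==k].mean(),150+k)
E
```

```text
time: 9.25
tool_pos: [0.385, 0.1008, -0.0342]
tool_rot: [0.001, 0.999, -0.052, -0.007]
contact_force: [-33.3, -3.7, 101.7]
gripper_width: 0.133
grasp_force: 54.4
tool_pos: [0.3879, 0.1012, -0.0316]
contact_force: [0.5, 0.2, 0.7]
grasp_force: 0.0
tool_pos: [0.3902, 0.1015, -0.0318]
contact_force: [0.2, 0.7, -0.2]
[ 0.39038718  0.10159349 -0.03165995] [303.40238179 201.87414176] [304.47275585 191.5793283 ]
lowest 308.0 193
lowest 253.5 210
```

```bash

python3 -m inch '[{"dx":0,"dy":0,"dz":-0.05,"rx":0,"ry":0,"rz":0},{"dx":0,"dy":0,"dz":-0.1,"rx":0,"ry":0,"rz":0},{"dx":0,"dy":0,"dz":-0.14,"rx":0,"ry":0,"rz":0},{"dx":0.027,"dy":-0.055,"dz":-0.14,"rx":0,"ry":0,"rz":0},{"dx":0.053,"dy":-0.11,"dz":-0.14,"rx":0,"ry":0,"rz":0}]'
python3 -m inch '[{"dx":0.025,"dy":-0.05,"dz":0,"rx":0,"ry":0,"rz":0},{"dx":0.042,"dy":-0.1,"dz":0,"rx":0,"ry":0,"rz":0},{"dx":0.05,"dy":-0.14,"dz":0,"rx":0,"ry":0,"rz":0},{"dx":0.05,"dy":-0.146,"dz":0,"rx":0,"ry":0,"rz":0},{"dx":0.05,"dy":-0.146,"dz":0,"rx":0,"ry":0,"rz":0}]' 1
python3 - <<'E'
from h import *
im=optics.grab_frame('scene');c=np.array([.4935,.2965]);go(((*c,-.028),tool(-6.1)))
print([np.round(q['bbox'],1) for q in nets.boxes_of('scene','crucible_center')])
E
```

```text
time: 10.0
tool_pos: [0.4455, 0.1859, 0.0851]
tool_rot: [-0.001, 0.999, -0.053, 0.003]
contact_force: [-0.4, -1.4, 0.7]
gripper_width: 0.128
grasp_force: 0.0
time: 10.5
tool_pos: [0.4945, 0.2973, 0.0812]
tool_rot: [0.0, 0.999, -0.051, -0.001]
contact_force: [0.4, -0.3, -0.3]
gripper_width: 0.96
grasp_force: 0.0
at [0.4943 0.2964 0.0813] rv yaw -5.91 w 0.999 t 10.55
d [-0.0009 -0.0002  0.1366] r [0.0008 0.0008 0.0022] mm 109.0
[array([333.6, 200.2,  11.2,  17.2])]
```

```bash

python3 -m inch '[{"dx":0,"dy":0,"dz":0.045,"rx":0,"ry":0,"rz":0},{"dx":0,"dy":0,"dz":0.085,"rx":0,"ry":0,"rz":0},{"dx":0,"dy":0,"dz":0.11,"rx":0,"ry":0,"rz":0},{"dx":0,"dy":0,"dz":0.125,"rx":0,"ry":0,"rz":0},{"dx":0,"dy":0,"dz":0.132,"rx":0,"ry":0,"rz":0}]'
python3 -m inch '[{"dx":-0.001,"dy":0,"dz":0.003,"rx":0,"ry":0,"rz":0},{"dx":-0.001,"dy":0,"dz":0.003,"rx":0,"ry":0,"rz":0}]'
python3 -m inch '[{"dx":0,"dy":0,"dz":0,"rx":0,"ry":0,"rz":0},{"dx":0,"dy":0,"dz":0,"rx":0,"ry":0,"rz":0},{"dx":0,"dy":0,"dz":0,"rx":0,"ry":0,"rz":0},{"dx":0,"dy":0,"dz":0,"rx":0,"ry":0,"rz":0},{"dx":0,"dy":0,"dz":0,"rx":0,"ry":0,"rz":0}]' -1
```

```text
time: 11.1
tool_pos: [0.4942, 0.2956, -0.0247]
tool_rot: [0.0, 0.999, -0.052, -0.001]
contact_force: [0.2, 0.9, 0.3]
gripper_width: 0.999
grasp_force: 0.0
time: 11.3
tool_pos: [0.4949, 0.297, -0.0251]
tool_rot: [-0.0, 0.999, -0.052, 0.001]
contact_force: [0.1, 0.0, 0.3]
gripper_width: 1.003
grasp_force: 0.0
time: 11.8
tool_pos: [0.4954, 0.2973, -0.0246]
tool_rot: [-0.0, 0.999, -0.052, 0.001]
contact_force: [-0.7, -1.6, 6.4]
gripper_width: 0.645
grasp_force: 66.1
```

```bash

python3 -m inch '[{"dx":0,"dy":0,"dz":-0.01,"rx":0,"ry":0,"rz":0},{"dx":0,"dy":0,"dz":-0.04,"rx":0,"ry":0,"rz":0},{"dx":0,"dy":0,"dz":-0.085,"rx":0,"ry":0,"rz":0},{"dx":0,"dy":0,"dz":-0.13,"rx":0,"ry":0,"rz":0},{"dx":0,"dy":0,"dz":-0.16,"rx":0,"ry":0,"rz":0}]'
python3 - <<'E'
from h import *
im=optics.grab_frame('scene')
for n in('dish_center','lid_under'): print([(np.round(q['bbox'],1),round(q['confidence'],2)) for q in nets.boxes_of('scene',n)])
p=state()['tool_pos'];print(proj('scene',p+[-.002,-.001,.034]))
u=np.array([.9994,-.0349,0]);n=np.r_[.4695*u[:2],.8829]
dc=np.array([.602,.0093,.0572])+.09*n
go((dc-.039*n,tool(-2,0)),(dc-.039*n,tool(-2,28)))
E
```

```text
time: 12.3
tool_pos: [0.4944, 0.2973, 0.104]
tool_rot: [-0.0, 0.999, -0.052, 0.001]
contact_force: [1.0, 0.1, -3.1]
gripper_width: 0.645
grasp_force: 65.1
[]
[(array([396.3, 272.5,  53.4,  23.8]), 0.97), (array([346. , 191.8,  31.8,  37.4]), 0.94), (array([376.4, 212.2,  39.3,  25.8]), 0.78), (array([287.6, 226.8,  38.4,  32. ]), 0.66)]
[353.39035729 198.23300264]
at [0.495  0.2974 0.1032] rv yaw -5.94 w 0.643 t 12.45
d [0.2002 0.3423 0.0011] r [-0.001  -0.0017 -0.0458] mm 317.0
d [0.2002 0.3423 0.0011] r [-0.0122 -0.3273 -0.0447] mm 317.0
```

```bash

python3 -m inch '[{"dx":0.01,"dy":0.02,"dz":0,"rx":0,"ry":0,"rz":0},{"dx":0.03,"dy":0.06,"dz":-0.01,"rx":0,"ry":0,"rz":0},{"dx":0.055,"dy":0.1,"dz":-0.01,"rx":0,"ry":0,"rz":0},{"dx":0.08,"dy":0.14,"dz":-0.01,"rx":0,"ry":0,"rz":0},{"dx":0.105,"dy":0.18,"dz":-0.01,"rx":0,"ry":0,"rz":0}]'
python3 -m inch '[{"dx":0.025,"dy":0.04,"dz":0,"rx":0,"ry":0,"rz":-0.02},{"dx":0.05,"dy":0.08,"dz":0,"rx":0,"ry":0,"rz":-0.046},{"dx":0.075,"dy":0.12,"dz":0,"rx":0,"ry":0,"rz":-0.046},{"dx":0.09,"dy":0.15,"dz":0,"rx":0,"ry":0,"rz":-0.046},{"dx":0.095,"dy":0.162,"dz":0,"rx":0,"ry":0,"rz":-0.046}]'
python3 -m inch '[{"dx":0,"dy":0,"dz":0,"rx":0,"ry":-0.03,"rz":0},{"dx":0,"dy":0,"dz":0,"rx":0,"ry":-0.09,"rz":0},{"dx":0,"dy":0,"dz":0,"rx":0,"ry":-0.17,"rz":0},{"dx":0,"dy":0,"dz":0,"rx":0,"ry":-0.25,"rz":0},{"dx":0,"dy":0,"dz":0,"rx":0,"ry":-0.31,"rz":0}]'
python3 -m inch '[{"dx":0,"dy":0,"dz":0,"rx":0,"ry":-0.016,"rz":0},{"dx":0,"dy":0,"dz":0,"rx":0,"ry":-0.016,"rz":0}]'
python3 - <<'E'
from h import *
u=np.array([.9994,-.0349,0]);n=np.r_[.4695*u[:2],.8829];d=np.r_[.8829*u[:2],-.4695];v=np.array([.0349,.9994,0])
go((np.array([.602,.0093,.0572])+.051*n,tool(-2,28)))
im=optics.grab_frame('scene')
s=state();p=s['tool_pos'];q=s['tool_rot'];R=Ro.from_quat(np.r_[q[1:],q[0]]).as_matrix();print(R.round(3))
for name,off in(('tool',-.034*R[:,2]),('world',np.array([0,0,.034]))):
    c=p+off-.005*R[:,2]-.002*R[:,0]
    P=np.array([proj('scene',c+R@np.array([a*.056,b*.028,k])) for a in(1,-1) for b in(1,-1) for k in(-.022,.014)])
    Q=P[[0,2,4,6]];print(name,'hull bbox',P.min(0).round(1),P.max(0).round(1),'lid top',Q.min(0).round(1),Q.max(0).round(1))
for nm in('dish_center','lid_under'):
    for b in nets.boxes_of('scene',nm):
        x=b['bbox'];print(nm,round(b['confidence'],2),np.round([x[0]-x[2]/2,x[1]-x[3]/2]),np.round([x[0]+x[2]/2,x[1]+x[3]/2]))
save('scene','j.png',(170,90,330,210),5)
E
```

```text
time: 12.95
tool_pos: [0.5611, 0.1436, 0.1063]
tool_rot: [0.0, 0.999, -0.052, -0.003]
contact_force: [-0.3, 0.0, -3.7]
gripper_width: 0.638
grasp_force: 65.1
time: 13.45
tool_pos: [0.6237, 0.006, 0.1062]
tool_rot: [-0.0, 1.0, -0.019, -0.003]
contact_force: [-0.2, 1.1, -3.2]
gripper_width: 0.638
grasp_force: 65.1
time: 13.95
tool_pos: [0.6244, 0.0091, 0.1074]
tool_rot: [-0.004, 0.972, -0.017, -0.234]
contact_force: [1.0, -0.3, -4.5]
gripper_width: 0.645
grasp_force: 65.1
time: 14.15
tool_pos: [0.6242, 0.0089, 0.107]
tool_rot: [-0.004, 0.97, -0.017, -0.244]
contact_force: [0.1, -0.3, -4.2]
gripper_width: 0.642
grasp_force: 65.2
at [0.6242 0.0089 0.107 ] rv yaw -1.94 w 0.642 t 14.15
d [0.0048 0.0005 0.0042] r [-0.0001  0.0025  0.0006] mm 5.0
[[ 0.881 -0.034 -0.471]
 [-0.03  -0.999  0.016]
 [-0.471 -0.    -0.882]]
tool hull bbox [185.9 146.4] [238.9 200. ] lid top [185.9 146.4] [233.4 191.9]
world hull bbox [191.1 142.5] [243.7 195.6] lid top [191.1 142.5] [238.4 187.4]
dish_center 0.74 [194. 158.] [238. 198.]
lid_under 0.8 [267. 211.] [305. 243.]
lid_under 0.79 [186. 150.] [234. 195.]
lid_under 0.79 [370. 261.] [423. 288.]
lid_under 0.77 [349. 195.] [397. 224.]
```

View pics/j.png

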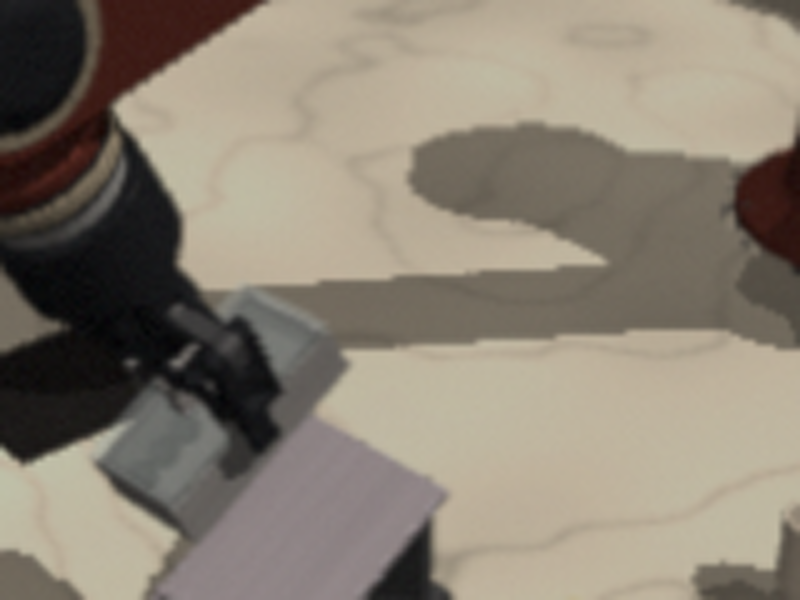

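Picture j shows the covered dish tilted in the gripper above the stand: lid corners (98,462), (250,290), (328,335) and (185,535), plate corner at (320,420). The "tool" hypothesis fits to 3–5 px. I'll use my last view for the top view plus a scene crop, with predicted outlines drawn on both, and get the residuals numerically.

```bash

python3 - <<'E'
from h import *
s=state();p=s['tool_pos'];q=s['tool_rot'];R=Ro.from_quat(np.r_[q[1:],q[0]]).as_matrix()
c=p-.039*R[:,2]-.002*R[:,0];print('dish',c)
outs=[]
a=np.deg2rad(28);u=np.array([.9994,-.0349,0]);d=np.r_[.8829*u[:2],-.4695];v=np.array([.0349,.9994,0]);pl=np.array([.595,.0095,.045])
for cam,(x0,y0,x1,y1),k in(('scene',(170,120,290,240),4),('top',(230,120,310,220),4)):
    im=optics.grab_frame(cam)[y0:y1,x0:x1];im=cv2.resize(im,None,fx=k,fy=k,interpolation=2);raw=im.copy()
    def poly(pts,col):
        P=np.array([(proj(cam,X)-[x0,y0]+.5)*k for X in pts]).astype(np.int32);cv2.polylines(im,[P],True,col,1)
    for kk,col in((-.022,(255,0,0)),(.014,(255,160,0))):poly([c+R@np.array([i*.056,j*.028,kk]) for i,j in((1,1),(1,-1),(-1,-1),(-1,1))],col)
    poly([pl+i*.066*d+j*.05*v for i,j in((1,1),(1,-1),(-1,-1),(-1,1))],(0,255,0))
    outs.append(im)
h=max(o.shape[0] for o in outs);outs=[cv2.copyMakeBorder(o,0,h-o.shape[0],0,0,0) for o in outs]
cv2.imwrite('pics/k.png',cv2.cvtColor(np.hstack(outs)[:600,:800],cv2.COLOR_RGB2BGR))
for nm in('dish_center','lid_under'): print(nm,[(np.round(b['bbox']),round(b['confidence'],2)) for b in nets.boxes_of('top',nm)])
E
```

```text
dish [0.64114518 0.00796017 0.14585189]
dish_center []
lid_under [(array([143., 214.,  34.,  32.]), 0.89), (array([226., 199.,  27.,  39.]), 0.66), (array([188., 266.,  31.,  19.]), 0.64), (array([213., 244.,  14.,  14.]), 0.56)]
```

View pics/k.png

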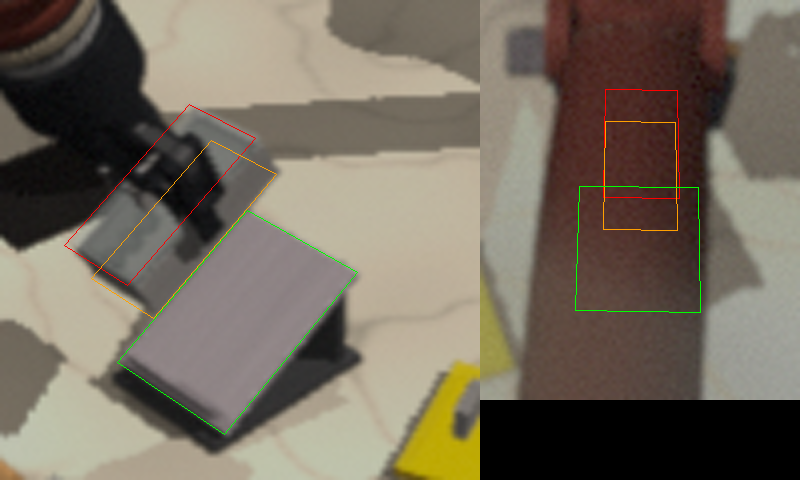

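The view shows the stand outline matching the plate exactly. The dish sits 2–3 px below its predicted outline, with its lower edge just above the plate edge, so nothing is touching. I'll go down along the normal, slowing at the end.

```bash

python3 -m inch '[{"dx":0,"dy":0,"dz":0.02,"rx":0,"ry":0,"rz":0},{"dx":0,"dy":0,"dz":0.055,"rx":0,"ry":0,"rz":0},{"dx":0,"dy":0,"dz":0.08,"rx":0,"ry":0,"rz":0},{"dx":0,"dy":0,"dz":0.095,"rx":0,"ry":0,"rz":0},{"dx":0,"dy":0,"dz":0.1,"rx":0,"ry":0,"rz":0}]'
python3 -m inch '[{"dx":0,"dy":0,"dz":0.003,"rx":0,"ry":0,"rz":0},{"dx":0,"dy":0,"dz":0.003,"rx":0,"ry":0,"rz":0}]' | egrep 'time|pos|contact'
python3 -m inch '[{"dx":0,"dy":0,"dz":0.003,"rx":0,"ry":0,"rz":0},{"dx":0,"dy":0,"dz":0.003,"rx":0,"ry":0,"rz":0}]' | egrep 'time|pos|contact'
python3 - <<'E'
from h import *
go((np.array([.602,.0093,.0572])-.039*np.array([.4692,-.0164,.8829]),tool(-2,28)))
E
```

```text
time: 15.05
tool_pos: [0.5855, 0.0098, 0.0374]
tool_rot: [-0.004, 0.97, -0.017, -0.244]
contact_force: [-0.6, -0.3, -3.1]
gripper_width: 0.643
grasp_force: 65.1
time: 15.25
tool_pos: [0.5871, 0.0096, 0.0379]
contact_force: [0.5, -1.2, -3.9]
time: 15.45
tool_pos: [0.5859, 0.0096, 0.0356]
contact_force: [0.6, 0.2, -3.4]
at [0.5859 0.0096 0.0356] rv yaw -1.99 w 0.641 t 15.45
d [ 0.0051 -0.0003  0.0155] r [ 0.0001 -0.0006  0.0001] mm 13.0
```

```bash

for k in 1; do
python3 -m inch '[{"dx":0,"dy":0,"dz":0.003,"rx":0,"ry":0,"rz":0},{"dx":0,"dy":0,"dz":0.003,"rx":0,"ry":0,"rz":0}]' | egrep 'pos|contact'
python3 -m inch '[{"dx":0,"dy":0,"dz":0.003,"rx":0,"ry":0,"rz":0},{"dx":0,"dy":0,"dz":0.003,"rx":0,"ry":0,"rz":0}]' | egrep 'pos|contact'
python3 -m inch '[{"dx":0,"dy":0,"dz":0.0025,"rx":0,"ry":0,"rz":0},{"dx":0,"dy":0,"dz":0.0025,"rx":0,"ry":0,"rz":0}]' | egrep 'pos|contact'
done
```

```text
tool_pos: [0.5841, 0.0097, 0.0329]
contact_force: [-0.2, 0.4, -4.0]
tool_pos: [0.5827, 0.0098, 0.0305]
contact_force: [0.6, 0.0, -3.9]
tool_pos: [0.5818, 0.0098, 0.0288]
contact_force: [0.1, 1.0, -4.2]
```

```bash

python3 -m inch '[{"dx":0,"dy":0,"dz":0.0025,"rx":0,"ry":0,"rz":0},{"dx":0,"dy":0,"dz":0.0025,"rx":0,"ry":0,"rz":0}]' | egrep 'pos|contact'
python3 -m inch '[{"dx":0,"dy":0,"dz":0.002,"rx":0,"ry":0,"rz":0},{"dx":0,"dy":0,"dz":0.002,"rx":0,"ry":0,"rz":0}]' | egrep 'pos|contact'
python3 -m inch '[{"dx":0,"dy":0,"dz":0.001,"rx":0,"ry":0,"rz":0},{"dx":0,"dy":0,"dz":0.001,"rx":0,"ry":0,"rz":0}]' | egrep 'pos|contact'
python3 - <<'E'
from h import *
im=optics.grab_frame('scene');s=state();p=s['tool_pos'];q=s['tool_rot'];R=Ro.from_quat(np.r_[q[1:],q[0]]).as_matrix()
c=p-.039*R[:,2]-.002*R[:,0];print('dish',c,'seat rel d,n',(c-[.602,.0093,.0572])@np.array([.8825,-.0308,-.4695]),(c-[.602,.0093,.0572])@-R[:,2])
P=np.array([proj('scene',c+R@np.array([a*.056,b*.028,k])) for a in(1,-1) for b in(1,-1) for k in(-.022,-.014)]);print(P.min(0),P.max(0))
for b in nets.boxes_of('scene','lid_under'): x=b['bbox'];print(np.round([x[0]-x[2]/2,x[1]-x[3]/2,x[0]+x[2]/2,x[1]+x[3]/2],1),b['confidence'])
E
```

```text
tool_pos: [0.5809, 0.0098, 0.0271]
contact_force: [-0.1, 0.3, -3.8]
tool_pos: [0.5803, 0.0099, 0.0258]
contact_force: [-0.5, -0.4, -4.0]
tool_pos: [0.5803, 0.0099, 0.0256]
contact_force: [-0.1, -0.6, -1.5]
dish [0.59679868 0.00928164 0.06097112] seat rel d,n -0.0063601465741358 0.0008905847515728786
[202.51693379 168.54251399] [247.85007708 213.50663017]
[265.  208.6 304.2 244.6] 0.96
[346.4 193.5 397.6 224.4] 0.94
[204.6 167.5 245.  213.5] 0.68
[368.3 261.6 421.1 282.7] 0.57
[200.4 185.4 258.6 231.8] 0.48
```

```bash

python3 -m inch '[{"dx":0.003,"dy":0,"dz":0,"rx":0,"ry":0,"rz":0},{"dx":0.005,"dy":0,"dz":0,"rx":0,"ry":0,"rz":0},{"dx":0.005,"dy":0,"dz":0,"rx":0,"ry":0,"rz":0}]' | egrep 'pos|contact'
python3 -m inch '[{"dx":0.0015,"dy":0,"dz":0,"rx":0,"ry":0,"rz":0},{"dx":0.0015,"dy":0,"dz":0,"rx":0,"ry":0,"rz":0}]' | egrep 'pos|contact'
python3 -m inch '[{"dx":0.001,"dy":0,"dz":0,"rx":0,"ry":0,"rz":0},{"dx":0.001,"dy":0,"dz":0,"rx":0,"ry":0,"rz":0}]' | egrep 'time|pos|contact'
```

```text
tool_pos: [0.5841, 0.0097, 0.0236]
contact_force: [0.3, -0.9, -0.6]
tool_pos: [0.585, 0.0097, 0.0231]
contact_force: [0.6, -0.3, 1.0]
time: 17.45
tool_pos: [0.5856, 0.0097, 0.0228]
contact_force: [0.1, 0.1, 1.5]
```

```bash

for i in 1; do
python3 -m inch '[{"dx":0.0015,"dy":0,"dz":0,"rx":0,"ry":0,"rz":0},{"dx":0.0015,"dy":0,"dz":0,"rx":0,"ry":0,"rz":0}]' | egrep 'pos|contact'
python3 -m inch '[{"dx":0.0015,"dy":0,"dz":0,"rx":0,"ry":0,"rz":0},{"dx":0.0015,"dy":0,"dz":0,"rx":0,"ry":0,"rz":0}]' | egrep 'pos|contact'
python3 -m inch '[{"dx":0.0015,"dy":0,"dz":0,"rx":0,"ry":0,"rz":0},{"dx":0.0015,"dy":0,"dz":0,"rx":0,"ry":0,"rz":0}]' | egrep 'time|pos|contact'
done
```

```text
tool_pos: [0.5867, 0.0096, 0.0222]
contact_force: [0.3, 0.2, 3.2]
tool_pos: [0.5874, 0.0096, 0.0217]
contact_force: [-1.4, -0.0, 6.1]
time: 18.05
tool_pos: [0.5874, 0.0097, 0.0219]
contact_force: [-5.7, 0.4, 8.8]
```

The dish has met the stop: about 10 N along the slope and no further travel. I'll release, then back off along the normal to handle height.

```bash

python3 -m inch '[{"dx":-0.0008,"dy":0,"dz":0,"rx":0,"ry":0,"rz":0},{"dx":-0.0008,"dy":0,"dz":0,"rx":0,"ry":0,"rz":0},{"dx":-0.0008,"dy":0,"dz":0,"rx":0,"ry":0,"rz":0},{"dx":-0.0008,"dy":0,"dz":0,"rx":0,"ry":0,"rz":0},{"dx":-0.0008,"dy":0,"dz":0,"rx":0,"ry":0,"rz":0}]' 1
python3 -m inch '[{"dx":0,"dy":0,"dz":-0.01,"rx":0,"ry":0,"rz":0},{"dx":0,"dy":0,"dz":-0.03,"rx":0,"ry":0,"rz":0},{"dx":0,"dy":0,"dz":-0.038,"rx":0,"ry":0,"rz":0},{"dx":0,"dy":0,"dz":-0.038,"rx":0,"ry":0,"rz":0}]'
python3 - <<'E'
from h import *
im=optics.grab_frame('scene');R=tool(-2,28);seat=np.array([.602,.0093,.0572])
for nm,ks in(('lid_under',(-.022,-.014)),('dish_center',(.014,-.014))):
  for e in(0,.005):
    P=np.array([proj('scene',seat-e*R[:,0]+R@np.array([a*.056,b*.028,k])) for a in(1,-1) for b in(1,-1) for k in ks]);print(nm,'pred',e,P.min(0).round(1),P.max(0).round(1))
  for b in nets.boxes_of('scene',nm): x=b['bbox'];print(np.round([x[0]-x[2]/2,x[1]-x[3]/2,x[0]+x[2]/2,x[1]+x[3]/2],1),round(b['confidence'],2))
print([np.round(q['bbox'],1) for q in nets.boxes_of('scene','ball1_center')])
for y in(-.02,0,.02): print('low end inside',proj('scene',seat+R@np.array([.044,y,.0015])))
go()
E
```

```text
time: 18.55
tool_pos: [0.5879, 0.0096, 0.0208]
tool_rot: [-0.004, 0.97, -0.017, -0.242]
contact_force: [0.2, 0.1, 0.3]
gripper_width: 0.999
grasp_force: 0.0
time: 18.95
tool_pos: [0.6044, 0.0089, 0.0502]
tool_rot: [-0.004, 0.971, -0.017, -0.24]
contact_force: [-0.5, -0.1, -0.0]
gripper_width: 1.002
grasp_force: 0.0
lid_under pred 0 [201.1 170.6] [246.4 215.7]
lid_under pred 0.005 [202.4 169.2] [247.7 214.1]
[204.2 171.8 244.6 217.4] 0.92
[371.7 260.8 422.5 285.5] 0.58
[267.1 210.6 308.3 243. ] 0.57
[346.8 194.4 396.  225.8] 0.57
[327.8 189.1 342.4 209.3] 0.16
dish_center pred 0 [202.4 172.4] [250.1 221.1]
dish_center pred 0.005 [203.7 170.9] [251.3 219.5]
[215.8 184.8 251.4 219.6] 0.56
[array([222.3, 193.3,  39.8,  44.4])]
low end inside [220.89673208 213.527284  ]
low end inside [215.43863359 209.95227593]
low end inside [210.10190367 206.45350472]
at [0.6018 0.0091 0.0475] rv yaw -1.99 w 1.004 t 19.15
```

```bash

python3 -m inch '[{"dx":0,"dy":0,"dz":0,"rx":0,"ry":0,"rz":0},{"dx":0,"dy":0,"dz":0,"rx":0,"ry":0,"rz":0},{"dx":0,"dy":0,"dz":0,"rx":0,"ry":0,"rz":0},{"dx":0,"dy":0,"dz":0,"rx":0,"ry":0,"rz":0},{"dx":0,"dy":0,"dz":0,"rx":0,"ry":0,"rz":0}]' -1
python3 -m inch '[{"dx":0,"dy":0,"dz":0,"rx":0,"ry":0,"rz":0},{"dx":0,"dy":0,"dz":0,"rx":0,"ry":0,"rz":0},{"dx":0,"dy":0,"dz":0,"rx":0,"ry":0,"rz":0}]'
```

```text
time: 19.65
tool_pos: [0.6022, 0.0091, 0.0478]
tool_rot: [-0.004, 0.97, -0.017, -0.242]
contact_force: [0.1, -0.6, -0.0]
gripper_width: 0.143
grasp_force: 0.0
time: 19.95
tool_pos: [0.6025, 0.0091, 0.0479]
tool_rot: [-0.004, 0.97, -0.017, -0.242]
contact_force: [1.3, 0.7, 0.0]
gripper_width: 0.1
grasp_force: 63.0
```

The handle is gripped (0.10 of full opening, about 10 mm). I'll lift along the normal gently.

```bash

python3 -m inch '[{"dx":0,"dy":0,"dz":-0.004,"rx":0,"ry":0,"rz":0},{"dx":0,"dy":0,"dz":-0.012,"rx":0,"ry":0,"rz":0},{"dx":0,"dy":0,"dz":-0.03,"rx":0,"ry":0,"rz":0},{"dx":0,"dy":0,"dz":-0.06,"rx":0,"ry":0,"rz":0},{"dx":0,"dy":0,"dz":-0.09,"rx":0,"ry":0,"rz":0}]'
python3 -m inch '[{"dx":0,"dy":0,"dz":-0.02,"rx":0,"ry":0,"rz":0},{"dx":0,"dy":0,"dz":-0.03,"rx":0,"ry":0,"rz":0}]'
python3 - <<'E'
from h import *
im=optics.grab_frame('scene')
for nm in('lid_under','dish_center','ball1_center'):
  for b in nets.boxes_of('scene',nm): x=b['bbox'];print(nm,np.round([x[0]-x[2]/2,x[1]-x[3]/2,x[0]+x[2]/2,x[1]+x[3]/2],1),round(b['confidence'],2))
m=[.5243,-.247]
go((state()['tool_pos']+[0,0,.03],tool(-2,0)),((*m,.10),tool(-8)),((*m,-.015),tool(-8)))
E
```

```text
time: 20.45
tool_pos: [0.6366, 0.0079, 0.1128]
tool_rot: [-0.004, 0.97, -0.017, -0.242]
contact_force: [0.4, -0.8, -1.5]
gripper_width: 0.099
grasp_force: 62.7
time: 20.65
tool_pos: [0.6493, 0.0074, 0.1357]
tool_rot: [-0.004, 0.971, -0.017, -0.24]
contact_force: [-0.4, -0.1, -0.7]
gripper_width: 0.099
grasp_force: 62.7
lid_under [267.2 212.  307.2 243.2] 0.97
lid_under [185.  147.7 228.6 195.9] 0.95
lid_under [347.3 195.5 396.4 223.2] 0.89
lid_under [371.7 260.  421.9 285.6] 0.88
dish_center [203.6 174.6 247.8 221.2] 0.59
at [0.6469 0.0076 0.1321] rv yaw -1.99 w 0.102 t 20.85
d [-0.0176 -0.     -0.0331] r [-0.000e+00  3.266e-01  1.000e-04] mm 30.0
d [-0.1065  0.3233  0.1023] r [0.0171 0.3263 0.0686] mm 284.0
d [-0.0389  0.3233  0.2291] r [0.0171 0.3263 0.0686] mm 319.0
```

```bash

python3 -m inch '[{"dx":-0.005,"dy":0,"dz":-0.01,"rx":0,"ry":0.04,"rz":0},{"dx":-0.01,"dy":0,"dz":-0.02,"rx":0,"ry":0.12,"rz":0},{"dx":-0.017,"dy":0,"dz":-0.03,"rx":0,"ry":0.2,"rz":0},{"dx":-0.017,"dy":0,"dz":-0.03,"rx":0,"ry":0.28,"rz":0},{"dx":-0.017,"dy":0,"dz":-0.03,"rx":0,"ry":0.327,"rz":0}]' | egrep 'pos|time|width'
python3 - <<'E'
from h import *
im=optics.grab_frame('scene');nets
m=[.5243,-.247]
s=state();q=s['tool_rot'];print(Ro.from_quat(np.r_[q[1:],q[0]]).as_matrix()[:,2].round(3))
for b in nets.boxes_of('scene','ball1_center'): x=b['bbox'];print('ball',np.round(x,1),round(b['confidence'],2))
for b in nets.outline_of('scene','mat')[:3]:
    cs=max(cv2.findContours(b['pixels'].astype(np.uint8),0,1)[0],key=len)[:,0]
    w=np.array([atz('scene',p,.004)[:2] for p in cs]);r=cv2.minAreaRect((w*1000).astype(np.float32));print('mat',b['confidence'],[np.round(x,1) for x in r])
go(((*m,.08),tool(-8)),((*m,-.01),tool(-8)))
E
```

```text
time: 21.35
tool_pos: [0.645, 0.0078, 0.1601]
gripper_width: 0.098
[ 0.003  0.    -1.   ]
ball [227.5 198.3  44.2  39.6] 0.18
mat 0.68 [array([ 523.4, -244.5]), array([115.7, 150.5]), np.float64(81.7)]
at [0.6445 0.0078 0.1591] rv yaw -1.99 w 0.1 t 21.5
d [-0.139   0.3235  0.0991] r [-0.      0.0012  0.07  ] mm 293.0
d [-0.1388  0.3235  0.2116] r [-0.      0.0012  0.07  ] mm 329.0
```

```bash

python3 -m inch '[{"dx":-0.008,"dy":0.02,"dz":0,"rx":0,"ry":0,"rz":0},{"dx":-0.025,"dy":0.06,"dz":0,"rx":0,"ry":0,"rz":0},{"dx":-0.043,"dy":0.1,"dz":0,"rx":0,"ry":0,"rz":0},{"dx":-0.06,"dy":0.14,"dz":0,"rx":0,"ry":0,"rz":0},{"dx":-0.077,"dy":0.18,"dz":0.01,"rx":0,"ry":0,"rz":0}]' | egrep 'pos|time|width'
python3 -m inch '[{"dx":-0.017,"dy":0.04,"dz":0.02,"rx":0,"ry":0,"rz":0.02},{"dx":-0.034,"dy":0.08,"dz":0.05,"rx":0,"ry":0,"rz":0.05},{"dx":-0.05,"dy":0.115,"dz":0.075,"rx":0,"ry":0,"rz":0.07},{"dx":-0.058,"dy":0.135,"dz":0.09,"rx":0,"ry":0,"rz":0.07},{"dx":-0.062,"dy":0.1435,"dz":0.095,"rx":0,"ry":0,"rz":0.07}]' | egrep 'pos|time|width'
python3 - <<'E'
from h import *
im=optics.grab_frame('scene')
m=[.5243,-.247]
s=state();p=s['tool_pos'];q=s['tool_rot'];print(q.round(4))
R=Ro.from_quat(np.r_[q[1:],q[0]]).as_matrix();lu=p+np.array([0,0,.034-.0125])
P=np.array([proj('scene',lu+R@np.array([a*.056,b*.028,k])) for a in(1,-1) for b in(1,-1) for k in(0,-.008)]);print('pred',P.min(0),P.max(0))
for b in nets.boxes_of('scene','lid_under'): x=b['bbox'];print(np.round([x[0]-x[2]/2,x[1]-x[3]/2,x[0]+x[2]/2,x[1]+x[3]/2],1),round(b['confidence'],2))
go(((*m,-.01),tool(-8)))
E
```

```text
time: 22.0
tool_pos: [0.58, -0.1366, 0.1527]
gripper_width: 0.097
time: 22.5
tool_pos: [0.5249, -0.2484, 0.0738]
gripper_width: 0.099
[-6.000e-04  9.975e-01 -7.050e-02 -8.000e-04]
pred [159.98661637 126.64920628] [203.26583679 148.05634495]
[369.5 259.8 422.1 282.4] 0.95
[163.6 124.6 202.5 149.8] 0.92
[271.2 210.8 307.  245.6] 0.82
[347.8 194.4 396.4 225.8] 0.81
[202.4 173.7 253.4 219.3] 0.46
at [ 0.5263 -0.2477  0.0755] rv yaw -8.05 w 0.098 t 22.6
d [-0.0026 -0.0004  0.1068] r [-0.0007 -0.0001 -0.0006] mm 85.0
```

```bash

python3 -m inch '[{"dx":-0.002,"dy":0,"dz":0.03,"rx":0,"ry":0,"rz":0},{"dx":-0.002,"dy":0,"dz":0.06,"rx":0,"ry":0,"rz":0},{"dx":-0.002,"dy":0,"dz":0.08,"rx":0,"ry":0,"rz":0},{"dx":-0.002,"dy":0,"dz":0.092,"rx":0,"ry":0,"rz":0},{"dx":-0.002,"dy":0,"dz":0.1,"rx":0,"ry":0,"rz":0}]' | egrep 'pos|time|contact'
python3 -m inch '[{"dx":0,"dy":0,"dz":0.001,"rx":0,"ry":0,"rz":0},{"dx":0,"dy":0,"dz":0.002,"rx":0,"ry":0,"rz":0},{"dx":0,"dy":0,"dz":0.002,"rx":0,"ry":0,"rz":0}]' | egrep 'pos|contact'
python3 -m inch '[{"dx":0,"dy":0,"dz":0.0015,"rx":0,"ry":0,"rz":0},{"dx":0,"dy":0,"dz":0.003,"rx":0,"ry":0,"rz":0},{"dx":0,"dy":0,"dz":0.003,"rx":0,"ry":0,"rz":0}]' | egrep 'pos|contact'
```

```text
time: 23.1
tool_pos: [0.5256, -0.2466, -0.0042]
contact_force: [-0.5, 0.1, -1.1]
tool_pos: [0.5258, -0.2474, -0.0046]
contact_force: [-0.1, -0.7, -0.9]
tool_pos: [0.525, -0.247, -0.008]
contact_force: [-0.6, 0.9, -1.0]
```

```bash

python3 -m inch '[{"dx":0,"dy":0,"dz":0.0015,"rx":0,"ry":0,"rz":0},{"dx":0,"dy":0,"dz":0.003,"rx":0,"ry":0,"rz":0},{"dx":0,"dy":0,"dz":0.003,"rx":0,"ry":0,"rz":0}]' | egrep 'pos|contact'
python3 -m inch '[{"dx":0,"dy":0,"dz":0.001,"rx":0,"ry":0,"rz":0},{"dx":0,"dy":0,"dz":0.002,"rx":0,"ry":0,"rz":0},{"dx":0,"dy":0,"dz":0.002,"rx":0,"ry":0,"rz":0}]' | egrep 'pos|contact'
python3 -m inch '[{"dx":0,"dy":0,"dz":0.001,"rx":0,"ry":0,"rz":0},{"dx":0,"dy":0,"dz":0.0015,"rx":0,"ry":0,"rz":0},{"dx":0,"dy":0,"dz":0.0015,"rx":0,"ry":0,"rz":0}]' | egrep 'pos|contact'
```

```text
tool_pos: [0.5249, -0.2469, -0.0107]
contact_force: [-0.1, -0.5, -0.8]
tool_pos: [0.525, -0.247, -0.0122]
contact_force: [0.4, 0.6, -2.0]
tool_pos: [0.525, -0.247, -0.0133]
contact_force: [0.5, -0.4, -1.6]
```

```bash

python3 -m inch '[{"dx":0,"dy":0,"dz":0.001,"rx":0,"ry":0,"rz":0},{"dx":0,"dy":0,"dz":0.0015,"rx":0,"ry":0,"rz":0},{"dx":0,"dy":0,"dz":0.0015,"rx":0,"ry":0,"rz":0}]' | egrep 'pos|contact'
python3 -m inch '[{"dx":0,"dy":0,"dz":0.001,"rx":0,"ry":0,"rz":0},{"dx":0,"dy":0,"dz":0.001,"rx":0,"ry":0,"rz":0},{"dx":0,"dy":0,"dz":0.001,"rx":0,"ry":0,"rz":0}]' | egrep 'pos|contact'
```

```text
tool_pos: [0.525, -0.247, -0.0145]
contact_force: [-0.8, 0.0, -1.2]
tool_pos: [0.5251, -0.247, -0.0152]
contact_force: [0.1, 0.7, -1.5]
```

```bash

python3 -m inch '[{"dx":0,"dy":0,"dz":0.001,"rx":0,"ry":0,"rz":0},{"dx":0,"dy":0,"dz":0.001,"rx":0,"ry":0,"rz":0},{"dx":0,"dy":0,"dz":0.001,"rx":0,"ry":0,"rz":0}]' | egrep 'pos|contact'
python3 -m inch '[{"dx":0,"dy":0,"dz":0.001,"rx":0,"ry":0,"rz":0},{"dx":0,"dy":0,"dz":0.001,"rx":0,"ry":0,"rz":0},{"dx":0,"dy":0,"dz":0.001,"rx":0,"ry":0,"rz":0}]' | egrep 'pos|contact'
python3 -m inch '[{"dx":0,"dy":0,"dz":0.001,"rx":0,"ry":0,"rz":0},{"dx":0,"dy":0,"dz":0.001,"rx":0,"ry":0,"rz":0}]' | egrep 'time|pos|contact'
```

```text
tool_pos: [0.5252, -0.2471, -0.0154]
contact_force: [-1.5, 2.0, 4.1]
tool_pos: [0.5252, -0.2471, -0.0155]
contact_force: [-4.0, 2.0, 9.1]
time: 26.0
tool_pos: [0.5252, -0.2471, -0.0155]
contact_force: [-8.2, 4.4, 14.3]
```

The lid is resting on the mat. I'll relieve the pressure, release, rise and check everything.

```bash

python3 -m inch '[{"dx":0,"dy":0,"dz":-0.002,"rx":0,"ry":0,"rz":0},{"dx":0,"dy":0,"dz":-0.002,"rx":0,"ry":0,"rz":0}]' | egrep 'pos|contact'
python3 -m inch '[{"dx":0,"dy":0,"dz":0,"rx":0,"ry":0,"rz":0},{"dx":0,"dy":0,"dz":0,"rx":0,"ry":0,"rz":0},{"dx":0,"dy":0,"dz":0,"rx":0,"ry":0,"rz":0}]' 0
python3 -m inch '[{"dx":0,"dy":0,"dz":-0.02,"rx":0,"ry":0,"rz":0},{"dx":0,"dy":0,"dz":-0.07,"rx":0,"ry":0,"rz":0},{"dx":0,"dy":0,"dz":-0.13,"rx":0,"ry":0,"rz":0},{"dx":-0.05,"dy":0,"dz":-0.18,"rx":0,"ry":0,"rz":0},{"dx":-0.09,"dy":0.05,"dz":-0.22,"rx":0,"ry":0,"rz":0}]' | egrep 'pos|time'
python3 -m inch '[{"dx":-0.05,"dy":0.05,"dz":0,"rx":0,"ry":0,"rz":0},{"dx":-0.08,"dy":0.1,"dz":0,"rx":0,"ry":0,"rz":0},{"dx":-0.08,"dy":0.14,"dz":0,"rx":0,"ry":0,"rz":0},{"dx":-0.08,"dy":0.16,"dz":0,"rx":0,"ry":0,"rz":0}]' | egrep 'pos|time'
python3 - <<'E'
from h import *
I={}
for cam in('scene','top'):
  I[cam]=optics.grab_frame(cam)
  for nm,z in(('lid_under',.015),('dish_center',.06),('crucible_center',.025),('ball1_center',.05),('bowl_center',.02),('brush_grip',.01),('tall_crucible_center',.07)):
    for b in nets.outline_of(cam,nm)[:5]:
      x=b['bbox'];cs=max(cv2.findContours(b['pixels'].astype(np.uint8),0,1)[0],key=len)[:,0]
      r=cv2.minAreaRect((np.array([atz(cam,p,z)[:2] for p in cs])*1000).astype(np.float32))
      print(cam,nm,np.round(x,1),round(b['confidence'],2),[np.round(k,1) for k in r])
R=tool(-2,28);seat=np.array([.602,.0093,.0572])
for cam in I:
  g=cv2.cvtColor(I[cam],cv2.COLOR_RGB2GRAY).astype(int)
  P=np.array([proj(cam,seat+R@np.array([a*.056,b*.028,k])) for a in(1,-1) for b in(1,-1) for k in(-.014,.014)]);print(cam,'dish pred',P.min(0),P.max(0))
  # brightness map of mouth, rows: along slope from upper to low end; ball height
  for a in np.arange(-.049,.0505,.0075):
    print(int(a*1000),[int(g[tuple(np.round(proj(cam,seat+R@np.array([a,b,.002]))[::-1]).astype(int))]) for b in(.02,.013,.007,0,-.007,-.013,-.02)])
E
```

```text
tool_pos: [0.5256, -0.2473, -0.0154]
contact_force: [-0.5, 1.1, 3.9]
time: 26.5
tool_pos: [0.5249, -0.2469, -0.0164]
tool_rot: [-0.0, 0.998, -0.07, 0.001]
contact_force: [-0.5, -0.3, 0.5]
gripper_width: 0.505
grasp_force: 0.0
time: 27.0
tool_pos: [0.4585, -0.2672, 0.1554]
time: 27.4
tool_pos: [0.3755, -0.3889, 0.1528]
scene lid_under [287.2 226.2  36.5  33.1] 0.96 [array([551.4, 162.5]), array([120.9,  59.2]), np.float64(20.3)]
scene lid_under [373.  210.4  47.4  31.2] 0.85 [array([341.7, 286.5]), array([111.4,  66.8]), np.float64(87.2)]
scene lid_under [396.4 272.2  51.8  24.2] 0.74 [array([506.5, 435.6]), array([ 67.1, 114.7]), np.float64(33.7)]
scene lid_under [184.6 164.9  38.9  25.4] 0.61 [array([ 524.5, -245.4]), array([ 77.4, 116.3]), np.float64(85.2)]
scene dish_center [225.  196.6  44.   47. ] 0.68 [array([596.9,   9. ]), array([187.3,  74.2]), np.float64(19.0)]
scene crucible_center [334.4 201.4  14.   19.9] 0.83 [array([395.5, 193.9]), array([95.6, 34.6]), np.float64(26.7)]
scene crucible_center [291.8 282.5  44.7  34.6] 0.65 [array([688.5, 285.7]), array([93.7, 90.1]), np
[... 1859 characters left out ...]
8 [34, 29, 44, 99, 76, 101, 83]
25 [49, 56, 56, 93, 79, 102, 83]
33 [36, 30, 61, 97, 78, 99, 86]
40 [51, 53, 55, 95, 78, 97, 84]
48 [88, 79, 89, 102, 101, 103, 85]
top dish pred [260.30530153 162.69049515] [278.08934712 194.8409836 ]
-49 [104, 105, 103, 103, 105, 103, 107]
-41 [97, 97, 101, 102, 102, 101, 105]
-34 [81, 78, 81, 81, 84, 86, 88]
-26 [81, 83, 85, 76, 76, 79, 79]
-19 [91, 95, 96, 79, 78, 79, 85]
-11 [89, 100, 96, 80, 79, 83, 84]
-4 [90, 100, 95, 80, 79, 78, 83]
3 [84, 91, 98, 80, 78, 82, 76]
10 [56, 71, 85, 80, 77, 80, 82]
18 [54, 63, 83, 74, 82, 77, 81]
25 [50, 59, 79, 76, 73, 77, 78]
33 [49, 61, 77, 74, 78, 77, 81]
40 [44, 58, 81, 77, 73, 74, 79]
48 [44, 62, 86, 81, 73, 69, 75]
```

```bash

python3 - <<'E'
from h import *
R=tool(-2,28);seat=np.array([.602,.0093,.0572])
for cam in('scene','top'):
  g=cv2.cvtColor(optics.grab_frame(cam),cv2.COLOR_RGB2GRAY).astype(np.float32)
  A=np.arange(-.056,.0561,.004);B=np.arange(.028,-.0281,-.004)
  P=np.array([[proj(cam,seat+R@np.array([a,b,.002])) for b in B] for a in A]).astype(np.float32)
  m=cv2.remap(g,P[...,0],P[...,1],1).astype(int)
  print(cam,'cols world -y -> +y; rows up -> low')
  for a,r in zip(A,m): print('%4d'%(a*1000),' '.join('%3d'%x for x in r))
E
```

```text
scene cols world -y -> +y; rows up -> low
 -56  52  52  51  54  52  54  56  53  51  54  74  93  84  86  92
 -52  43  42  42  44  46  45  47  48  44  49  74  94  83  80  81
 -48  44  42  46  56  59  60  60  59  60  61  83  92  82  80  79
 -44  61  44  46  55  61  63  62  61  61  64  85  93  81  80  80
 -40  70  46  45  56  61  63  62  62  60  63  84  93  81  79  80
 -36  75  55  46  57  62  62  62  62  60  62  85  94  83  79  80
 -32  78  59  47  56  62  62  62  62  61  63  83  93  83  79  80
 -28  79  74  58  57  62  62  62  62  61  64  84  95  82  79  81
 -24  80  77  63  59  62  63  65  64  62  62  84  93  83  80  80
 -20  79  79  77  68  68  75  81  78  71  69  86  93  83  80  81
 -16  80  80  83  86  92  96 105  95  79  75  90  94  83  80  80
 -12  80  81  83  91  96  99 107 106  90  79  90  95  83  80  80
  -8  81  80  84  91  95 101 107 102  80  77  90  96  83  80  81
  -4  80  81  84  91  96 101 108 102  80  77  90  96  82  80  81
   0  81  80  84  91  95 100 107 106  86  76  89  94  84  80  80
   3  81  81  82  84  90  98 106 105  84  77  90  95  84  81  81
   7  81  77  65  
[... 2051 characters left out ...]
55  56  67  75  78  76  74  75  76  78  80  91  99
  19  86  72  52  54  62  74  77  78  73  75  78  74  78  92  96
  23  85  73  53  51  60  72  78  75  75  76  77  72  80  88  98
  27  84  73  55  51  58  73  78  72  75  77  76  75  80  89  95
  31  83  72  55  52  59  73  77  75  73  77  75  76  80  90  95
  35  84  73  55  50  60  72  77  75  73  74  74  75  79  89  96
  39  84  71  54  49  59  73  77  72  74  70  73  73  77  88  95
  43  83  71  53  52  59  75  79  74  76  69  70  71  74  85  94
  47  81  69  54  53  61  75  84  82  79  69  67  68  71  83  92
  51  78  72  58  60  69  81  90  91  82  70  65  65  70  82  92
  55  83  77  71  75  80  90  94  95  92  83  77  69  72  83  92
```

```bash
python3 -c "
from plant import ticket,state
print(state()['time'],ticket.job_done())"
```

```text
the job is handed in; nothing more can be done
28.3 None
```

The job was handed in at 28.3 s. The crucible stands upright on the bench, the dish is home and centred on the slope, and the lid lies handle up on the mat. The three balls touch in a single line along one side wall from the low end, so the last one is only 14 mm past the dish's middle. A practice touch on the bench also briefly pressed the fingertips with about 102 N (limit 120 N).

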